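# Mount a chopper wheel on its keyed spindle and lock it with the bayonet cap

## Task

Fit the optical chopper's wheel: put the bladed wheel on the drive's upright spindle and turn it under light pressure until its keyways find the spindle's keys and it drops fully home on the shoulder, then the spacer ring on top of it, then the locking cap, pushed down against its spring, turned clockwise and let up so that it stays locked. The drive's small bearings take no more than about 60 N, so feel your way and never force anything down, and leave the other things on the table where they are.

Things in the scene. Friction and masses are not known exactly. Their poses are not given: they have to be found in the camera images.
- drive: Chopper drive, fixed to the table: aluminium foot 76 x 100 x 8 mm, dark motor housing 62 x 62 mm up to 40 mm, then a flange whose round shoulder (33 mm across, 50 mm up) carries the upright steel spindle. Origin under the centre, z up, x towards the cable socket (sticks out to 46 mm). The spindle stands still: a brake holds it and slips at about 0.3 N m.
- seat (a point): On the spindle axis at the shoulder, 50 mm above the table; axes as the drive's. All seats on it. Spindle above it: journal 20 mm in diameter up to 26 mm, then neck 12 mm in diameter up to 48 mm, both tops chamfered 2 to 3 mm.
- key_level (a point): On the spindle axis, level with the keys' tops, 8 mm above the seat. Two opposite keys, 4 mm wide, reach out to 13 mm from the axis. Their line across the axis is NOT measured: it lies within 0.6 rad of the drive's x axis, either side; half a turn makes no difference. This point's axes are the drive's, not the keys'.
- pin_level (a point): On the spindle axis, at the middle of the cross pin, 41 mm above the seat. The pin goes through the neck, is 4 mm thick and 18 mm long over all and lies parallel to the line of the two keys; its heading is NOT measured either. This point's axes are the drive's.
- chopper_wheel: Wheel lying collar up: dark disc 2.5 mm thick, six open blades, 94 mm across; aluminium collar 36 mm in diameter, top 16 mm above the underside: grip it there. Bore 22.5 mm, with two keyways 5.8 mm wide along its x axis that pass the keys within 0.08 rad. 0.12 kg. Origin: centre of underside, z up. Home: origin at the seat. Stopped by the keys it stands 8 mm high, guided by the journal.
- spacer_ring: Plain aluminium spacer ring, 35 mm outside, 22.5 mm bore, 12 mm tall, lying flat; both faces alike. About 0.05 kg. Origin: centre of the underside, z up. Home: on the wheel's collar, origin 16 mm above the seat.
- locking_cap: Dark knurled cap, 44 mm in diameter, 34 mm tall, open side down, 0.1 kg. Origin: centre of its underside, z up. The lowest 2 mm is a steel pressure ring (35 mm) that yields up to 9 mm into the skirt, spring 2 N/mm. Bore round the neck 14.4 mm. Off the pin's line the cap stops on the pin, origin 33 mm above the seat; in line it drops to 28 mm, where its ring meets the spacer.
- cap_slots (a point): On the cap's axis, at its top; axes as the cap's. Two light index marks on top lie along x, over two slots 7 mm wide that let the cross pin in (within 0.15 rad). Then push the cap down 5 to 9 mm (10 to 18 N), turn it clockwise from above by 1.15 to 1.3 rad from the pin's line, to its stop, and let it up: the pin drops 2 mm into a pocket; origin stays 25 mm above the seat. It will not turn the other way.
- caliper: Digital caliper lying flat, 64 x 164 x 15 mm; a bystander.
- tweezers: Steel tweezers lying flat, 14 x 116 x 9 mm; a bystander.
- vial_1: Amber screw-cap vial, 27 mm in diameter, 60 mm tall; a bystander.
- slide_box: Green slide box, 39 x 86 x 30 mm; a bystander.
- clamp_fork_1: Slotted clamping fork lying flat, 33 x 67 x 8 mm; a bystander.
- lens_mount: Lens in a ring mount on a short post, 32 x 32 x 66 mm; a bystander.

How it is judged:
On the way, in this order (a step that is already met when the one before it is completed fails the run):
1. the wheel is fully home on the shoulder, its keyways over the keys (z of chopper_wheel in the frame of seat between -0.002 and 0.002 m and horizontal distance between chopper_wheel and seat below 0.003 m and angle between chopper_wheel's own z axis and vertical below 0.06 rad), for 0.2 s.
2. the spacer ring lies on the wheel's collar, the wheel still home (all of step 1 and z of spacer_ring in the frame of seat between 0.014 and 0.018 m and horizontal distance between spacer_ring and seat below 0.003 m and angle between spacer_ring's own z axis and vertical below 0.06 rad), for 0.2 s.
At the end, for the whole second after the job is handed in: Wheel origin within 2 mm of the seat's height, spacer ring 16 mm above the seat within 2 mm, cap locked: released it stays with its origin 23.5 to 26.5 mm above the seat. All three centred within 3 mm, tilted under 0.06 rad, at rest (all of step 2 and z of locking_cap in the frame of seat between 0.0235 and 0.0265 m and horizontal distance between locking_cap and seat below 0.003 m and angle between locking_cap's own z axis and vertical below 0.06 rad and linear speed of each of chopper_wheel, spacer_ring, locking_cap below 0.02 m/s); the robot touches nothing.
It fails at once if the drive and its spindle are loaded with more than 60 N (contact force between drive and anything else above 60 N).
It fails at once if a bystander is moved by more than 30 mm (distance of any of caliper, tweezers, vial_1, slide_box, clamp_fork_1, lens_mount from where it was at the start of the episode above 0.03 m).
It also fails if it takes over 72 s, if anything falls off the work surface, if the arm or the gripper's body presses on something with over 40 N, if the wrist force passes 120 N, or if a joint passes its speed limit or range.

## Robot

A 6-joint arm with a two-finger parallel gripper is mounted at the origin on a cart in front of the work surface, level with it; the furniture and walls round the work are solid. World frame = base frame: x ahead of the robot, y to its left, z up, the work surface at z = 0. Lengths are in m, angles in rad, forces in N, time in s.
With the tool pointing down it reaches from about 0.35 to 0.85 m from the base axis. Payload 8.1 kg.
Tool frame: the origin (TCP) lies midway between the tips of the shut fingers; the grasp point (between the pads) lies 19 mm behind it; y points along the fingers, x is the direction in which the jaws open and shut, and the axes are right-handed (so a half turn about y gives the same grasp; the last joint's range is limited). The gripper opens to 85 mm and grips with 20 to 120 N. Pads are 22 mm wide; open, the fingers measure 114 mm over their backs; the gripper's body (76 mm by 85 mm) begins 54 mm behind the grasp point. The pads swing forward as they close: fully open they stand 13 mm farther back than shut.
Start: joints at [-1.243, 0.13, 1.488, -0, 1.523, -0.085], TCP at [0.241, -0.55, 0.231] pointing down, gripper open.
Joint ranges: [-2.96, 2.96], [-0.89, 2.26], [0.02, 2.5], [-1.34, 4.48], [0, 2.73], [-2.66, 2.66]. Speed limits (rad/s): [2.39, 2.39, 2.79, 3.14, 3.14, 3.14].

## Interface

Orientations are given as a 3x3 rotation matrix whose columns are the frame's x, y, z axes.
In Python, from rig import env gives the robot as it stands. The module is installed in compiled form; this text tells all that it offers.
- The arm moves only by the shell command python3 -m creep 'ROWS' [FORCE]. ROWS is JSON, a list that holds one entry, the list of rows, each a list of 7 numbers: the shift along the tool's x, y, z in cm, then the turn, a rotation vector about the tool's x, y, z in rad, then the finger opening in cm, from 0 to 8.54. In form: [[[x, y, z, wx, wy, wz, jaw], ...]]. A call has 1 to 20 rows; each row is the pose to reach, as a shift and turn from the pose commanded when the call began, along the tool's axes at that moment; what a row does not reach only later rows make up. A row lasts 1/10 s, in which the tool goes at most 50 mm and 8.59 degrees, less where a joint would pass 70% of its speed; a pose out of reach is approached as far as the arm can. A call with a gripper value outside its range is refused whole. The fingers move at their own pace and stop on an object; FORCE is the grip in N (left out, the last holds). Time passes only in rows, so rows that repeat a pose let the fingers close. It gives the time, the measured TCP pose, the force and the opening at its end, in the units of the state.
- env.read_state(): the state, without advancing time (a new reading comes with each control period).
- env.capture(name): name is "scene" or "top" or "wrist"; returns (picture, depth): 400x640x3 uint8, red, green, blue; 400x640 float32, m along the optical axis (not along the pixel's ray), 0 where there is no reading.
- env.camera_info(name): a dict with "fx", "fy", "cx", "cy" (pixels), "world_from_camera" (4x4, takes a point from camera to world coordinates). Camera axes: x right, y up, looking along -z (the intrinsics and any distortion apply to the point x, -y, -z); pixel columns grow to the right and rows downward; lengths in m; the calibration is good to about 2 mm. A picture is of the moment at which its call begins: read the wrist's pose just before it. camera_info takes no time and is no camera call; for the wrist camera it gives the pose at the moment of the call.
- env.close_job(): hands the job in, once; it reports no verdict.
Trained networks look in the newest picture that a camera, given by its name, has taken for a name from the list of things; names that differ only in an ending like _2 or _b are one class to them, and where a whole thing is asked for, a point or a joint stands for the part that bears it (a point fixed in the world has none). Each returns a list of dicts, best first, with "confidence" (0 to 1); they miss things now and then, are a little off and sometimes report something else, mostly with a low value. They report only what shows in the picture. A call takes as long as a camera call.
- env.recognise(camera, label): "box" ([left, top, right, bottom] in pixels, round what is visible of it).
The state is a dict: "t": time; "joint_pos": joint angles; "dq": joint speeds; "tau": joint torques, N m; "tcp_pos": TCP position; "orientation": TCP orientation; "force": force on the tool from outside, world axes, zero at the start; "wrist_torque": the same for the moment, N m; "finger_gap": finger opening in m.
Only numpy, scipy, OpenCV 4.12 (cv2) and the standard library are available. Lean on these libraries where they do the work, as an engineer would, in place of code of your own. Each camera call takes 0.05 s, during which the arm holds its last target.

## Working session

There is one attempt and no reset: what is moved stays moved. The work goes in short steps, Python scripts to look and compute and a shell command to move; the robot and the scene stay as the last step left them, time stands still between calls to the robot, and variables do not carry over. Pictures are saved under pics/ and viewed, and the job is handed in when it is done.

```bash
mkdir -p pics; cat > h.py <<'E'
from rig import env
import numpy as np, cv2
def save(img,name): cv2.imwrite('pics/'+name,cv2.cvtColor(img,cv2.COLOR_RGB2BGR))
E
python3 - <<'E'
from h import *
s=env.read_state()
for k in s: print(k,np.round(s[k],4).tolist())
for c in ['scene','top','wrist']:
    p,d=env.capture(c); save(p,c+'0.png'); np.savez(''+c+'0.npz',p=p,d=d)
    i=env.camera_info(c); print(c,{k:np.round(v,4).tolist() for k,v in i.items()})
    for l in ['drive','chopper_wheel','spacer_ring','locking_cap']:
        print(c,l,[(np.round(r['box'],0).tolist(),round(r['confidence'],2)) for r in env.recognise(c,l)[:3]])
print(env.read_state()['t'])
E
```

```text
t 0.0
joint_pos [-1.2434, 0.1312, 1.4893, 0.0, 1.523, -0.0854]
dq [0.0002, -0.0009, -0.0006, 0.0009, 0.0006, 0.001]
tau [0.0002, -56.9392, -50.0554, -0.0002, 0.0143, -0.0001]
tcp_pos [0.2405, -0.5491, 0.2302]
orientation [[0.4012, -0.0006, 0.916], [-0.916, 0.0018, 0.4012], [-0.0019, -1.0, 0.0002]]
force [-0.6967, -0.0734, -0.0582]
wrist_torque [0.0278, 0.0169, 0.0045]
finger_gap 0.0852
scene {'fx': 517.4365, 'fy': 517.4365, 'cx': 320.0752, 'cy': 199.3756, 'world_from_camera': [[0.7947, 0.2533, -0.5516, -0.1864], [-0.607, 0.3227, -0.7262, -1.0664], [-0.006, 0.912, 0.4102, 0.6722], [0.0, 0.0, 0.0, 1.0]]}
scene drive [([264.0, 182.0, 298.0, 223.0], 0.69)]
scene chopper_wheel [([281.0, 236.0, 302.0, 255.0], 0.58)]
scene spacer_ring [([346.0, 266.0, 361.0, 279.0], 0.52)]
scene locking_cap []
top {'fx': 400.1904, 'fy': 400.1904, 'cx': 326.8585, 'cy': 198.6058, 'world_from_camera': [[0.0246, 0.9828, -0.1829, 0.4408], [-0.9995, 0.0281, 0.0162, 0.0168], [0.021, 0.1824, 0.983, 0.9893], [0.0, 0.0, 0.0, 1.0]]}
top drive [([251.0, 196.0, 295.0, 232.0], 0.79)]
top chopper_wheel [([330.0, 239.0, 368.0, 274.0], 0.97)]
top spacer_ring [([426.0, 238.0, 444.0, 253.0], 0.52)]
top locking_cap [([248.0, 191.0, 297.0, 235.0], 0.62), ([360.0, 174.0, 379.0, 197.0], 0.57)]
wrist {'fx': 277.1529, 'fy': 277.1529, 'cx': 324.879, 'cy': 201.2194, 'world_from_camera': [[0.4009, 0.877, 0.2647, 0.3074], [-0.9161, 0.3839, 0.1156, -0.52], [-0.0003, -0.2889, 0.9574, 0.3732], [0.0, 0.0, 0.0, 1.0]]}
wrist drive []
wrist chopper_wheel []
wrist spacer_ring []
wrist locking_cap []
0.75
```

View pics/top0.png

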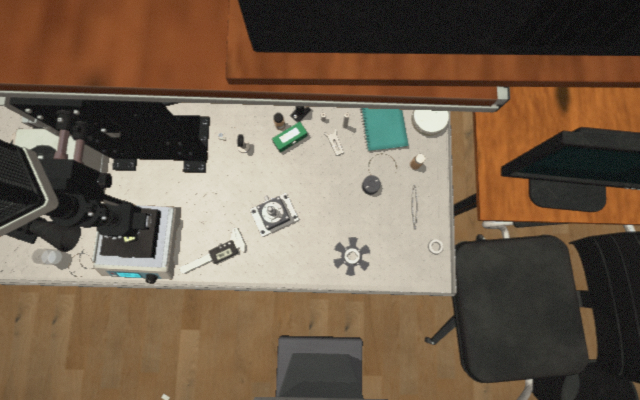

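View pics/scene0.png

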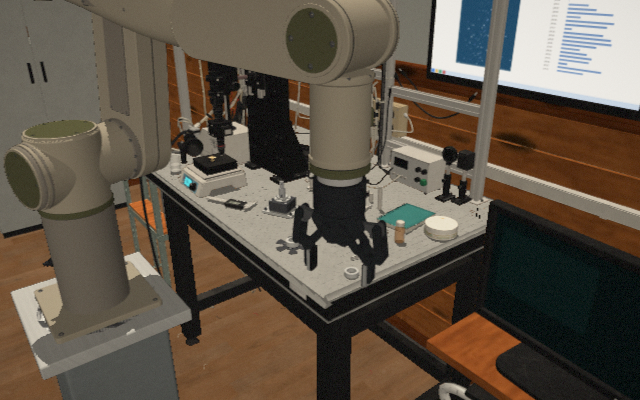

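View pics/wrist0.png

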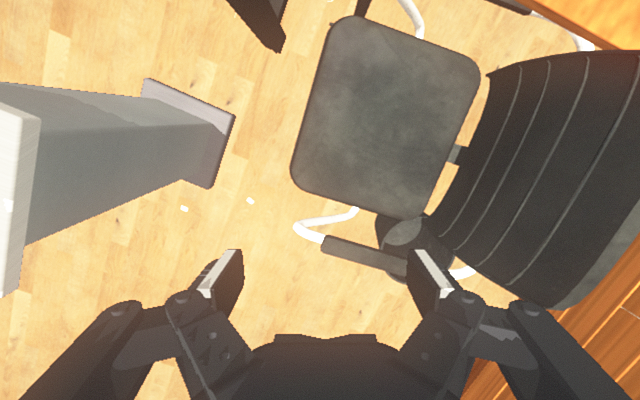

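```bash
python3 - <<'E'
import numpy as np,cv2
p=np.load('top0.npz')['p'][150:310,200:480]
cv2.imwrite('pics/topz.png',cv2.cvtColor(cv2.resize(p,None,fx=2.85,fy=2.85,interpolation=cv2.INTER_CUBIC),cv2.COLOR_RGB2BGR))
E
```

```text
(no output)
```

View pics/topz.png

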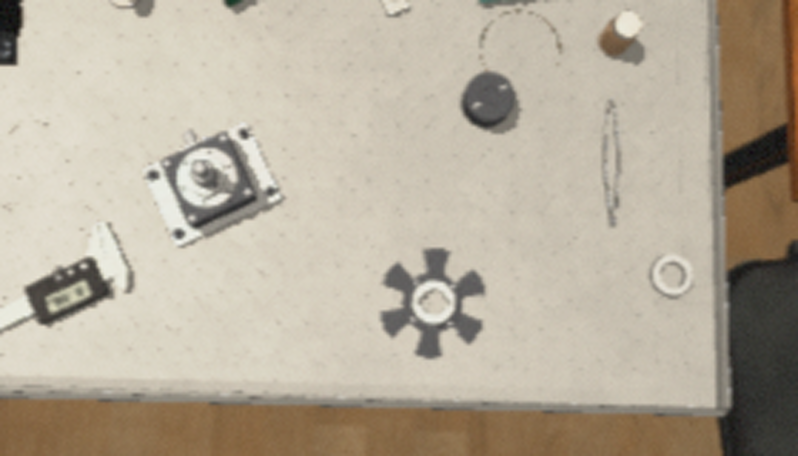

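The top view shows the drive at about (273,212), the wheel at (351,256), the ring at (435,246) and the cap at (371,185), with the caliper left of the drive and the tweezers near the ring. Next I'll turn those pixels into positions.

```bash
cat >> h.py <<'E'
def ray(info,u,v,z):
    T=np.array(info['world_from_camera']); d=np.array([(u-info['cx'])/info['fx'],-(v-info['cy'])/info['fy'],-1.0])
    d=T[:3,:3]@d; o=T[:3,3]; return o+d*(z-o[2])/d[2]
def proj(info,P):
    T=np.array(info['world_from_camera']); q=T[:3,:3].T@(np.asarray(P)-T[:3,3]); return info['cx']+info['fx']*q[0]/-q[2], info['cy']-info['fy']*q[1]/-q[2]
def cloud(info,d):
    T=np.array(info['world_from_camera']); v,u=np.mgrid[:d.shape[0],:d.shape[1]]
    c=np.stack([(u-info['cx'])/info['fx']*d,-(v-info['cy'])/info['fy']*d,-d],-1); w=c@T[:3,:3].T+T[:3,3]; w[d<=0]=np.nan; return w
E
python3 - <<'E'
from h import *
f=np.load('top0.npz'); i=env.camera_info('top'); W=cloud(i,f['d'])
def rep(n,box,lo,hi):
    l,t,r,b=box; w=W[t:b,l:r].reshape(-1,3); m=(w[:,2]>lo)&(w[:,2]<hi); w=w[m]
    print(n,len(w),np.round(w.min(0),4),np.round(w.max(0),4),'mid',np.round((w.min(0)+w.max(0))/2,4),'mean',np.round(w.mean(0),4))
rep('wheelcollar',(328,236,372,278),.010,.03)
rep('ring',(422,234,448,257),.006,.03)
rep('cap',(355,170,385,200),.025,.06)
rep('drive shoulder',(245,185,300,235),.044,.056)
rep('drive housing',(245,185,300,235),.034,.044)
rep('spindle',(245,185,300,235),.07,.12)
print('wheel px',ray(i,351.8,256,.016),'ring',ray(i,435.3,246,.012),'cap',ray(i,371,185.3,.034))
# foot corners from zoom: (148,172),(240,127),(282,195),(180,244)
for q in [(148,172),(240,127),(282,195),(180,244)]: print(np.round(ray(i,200+q[0]/2.85,150+q[1]/2.85,.008),4))
for q in [(470,105),(510,92)]: print('mark',ray(i,200+q[0]/2.85,150+q[1]/2.85,.034))
E
```

```text
wheelcollar 99 [ 0.4662 -0.0781  0.0101] [ 0.502  -0.0443  0.0207] mid [ 0.4841 -0.0612  0.0154] mean [ 0.4842 -0.0619  0.0151]
ring 110 [ 0.4954 -0.2851  0.006 ] [ 0.5297 -0.2497  0.015 ] mid [ 0.5125 -0.2674  0.0105] mean [ 0.5129 -0.267   0.0102]
cap 251 [ 0.6382 -0.1263  0.0253] [ 0.6819 -0.0845  0.0372] mid [ 0.6601 -0.1054  0.0312] mean [ 0.6593 -0.1063  0.0325]
drive shoulder 162 [0.5444 0.1072 0.044 ] [0.6047 0.167  0.0558] mid [0.5746 0.1371 0.0499] mean [0.5792 0.1322 0.0474]
drive housing 426 [0.5424 0.0927 0.0342] [0.6198 0.171  0.044 ] mid [0.5811 0.1319 0.0391] mean [0.5798 0.1297 0.0397]
spindle 62 [0.5716 0.1228 0.0706] [0.5901 0.1393 0.0999] mid [0.5809 0.1311 0.0852] mean [0.5796 0.1302 0.0846]
wheel px [ 0.48281731 -0.06287242  0.016     ] ring [ 0.51242397 -0.26726556  0.012     ] cap [ 0.65479792 -0.1062096   0.034     ]
[0.5886 0.185  0.008 ]
[0.6306 0.1072 0.008 ]
[0.5717 0.0683 0.008 ]
[0.527  0.1541 0.008 ]
mark [ 0.65049829 -0.09129904  0.034     ]
mark [ 0.66295458 -0.12572008  0.034     ]
```

```bash
python3 -m creep '[[[-34.9,13,41.9,0,0,0,8.5],[-34.9,13,41.9,0,0,0,8.5],[-34.9,13,41.9,0,0,0,8.5],[-34.9,13,41.9,0,0,0,8.5],[-34.9,13,41.9,0,0,0,8.5],[-34.9,13,41.9,0,0,0,8.5],[-34.9,13,41.9,0,0,0,8.5],[-34.9,13,41.9,0,0,0,8.5],[-34.9,13,41.9,0,0,0,8.5],[-34.9,13,41.9,0,0,0,8.5],[-34.9,13,41.9,0,0,0,8.5],[-34.9,13,41.9,0,0,0,8.5],[-34.9,13,41.9,0,0,0,8.5],[-34.9,13,41.9,0,0,0,8.5],[-34.9,13,41.9,0,0,0,8.5],[-34.9,13,41.9,0,0,0,8.5]]]'
python3 - <<'E'
from h import *
s=env.read_state()
for k in s: print(k,np.round(s[k],4).tolist())
i=env.camera_info('wrist');p,d=env.capture('wrist'); save(p,'w1.png'); np.savez('w1.npz',p=p,d=d,T=i['world_from_camera'])
W=cloud(i,d); w=W.reshape(-1,3); m=(w[:,2]>.011)&(w[:,2]<.02)&(np.hypot(w[:,0]-.484,w[:,1]+.062)<.03);w=w[m];print(len(w),w.min(0),w.max(0),w.mean(0))
E
```

```text
t: 2.35
tcp_pos: [0.4845, -0.0633, 0.1018]
orientation: [[0.399, 0.001, 0.917], [-0.917, -0.0, 0.399], [0.001, -1.0, 0.001]]
force: [-0.8, -0.1, 0.2]
finger_gap: 0.085
t 2.35
joint_pos [-0.2347, -0.0707, 1.9362, -0.0002, 1.2753, 0.9255]
dq [0.0037, 0.0013, 0.002, 0.001, -0.0012, 0.0032]
tau [0.2836, -42.7847, -46.5596, 0.0104, 0.0037, -0.017]
tcp_pos [0.4845, -0.0633, 0.1018]
orientation [[0.3992, 0.0008, 0.9169], [-0.9169, -0.0004, 0.3992], [0.0007, -1.0, 0.0005]]
force [-0.8206, -0.0586, 0.246]
wrist_torque [0.042, 0.0012, 0.0171]
finger_gap 0.085
831 [ 0.46342811 -0.08124613  0.01100839] [ 0.49981429 -0.04591331  0.01698354] [ 0.4822145  -0.06327036  0.01511235]
```

View pics/w1.png

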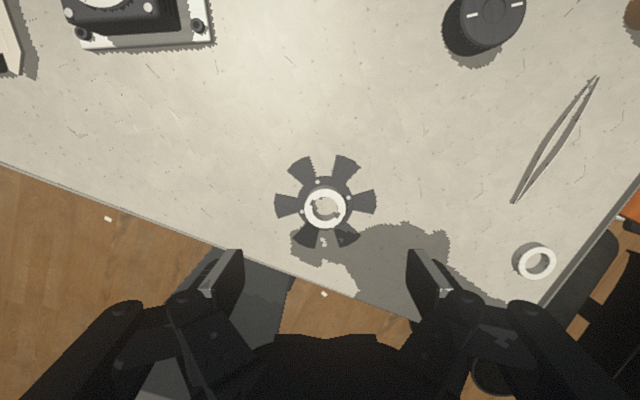

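```bash
python3 - <<'E'
import numpy as np,cv2
p=np.load('w1.npz')['p'][145:270,260:390]
cv2.imwrite('pics/w1z.png',cv2.cvtColor(cv2.resize(p,None,fx=4.6,fy=4.6,interpolation=cv2.INTER_CUBIC),cv2.COLOR_RGB2BGR))
E
```

```text
(no output)
```

View pics/w1z.png

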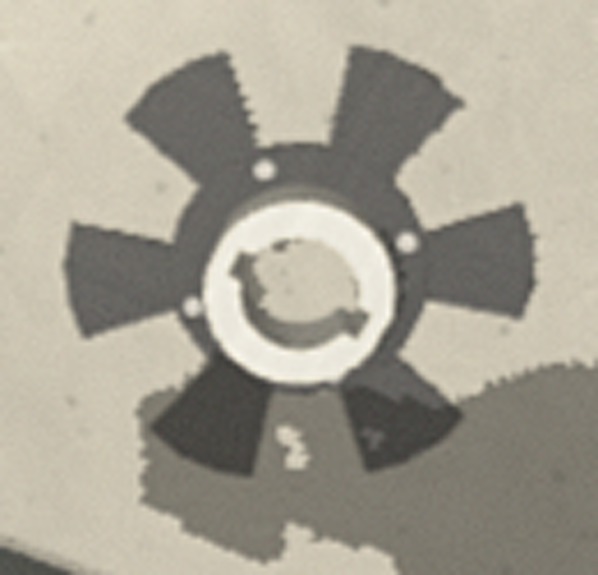

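The wheel is near (324,208), with its keyways running from upper left to lower right and blade gaps in line with them. I'll rectify this to world axes for accurate angles.

```bash
cat >> h.py <<'E'
def rect(info,img,c,z,half=.06,res=.0002):
    """world-aligned view from above: cols = +x right, rows = -y down (standard map)"""
    n=int(2*half/res); g=(np.arange(n)-n/2+.5)*res
    X,Y=np.meshgrid(c[0]+g,c[1]-g); T=np.array(info['world_from_camera'])
    P=np.stack([X,Y,np.full_like(X,z)],-1); q=(P-T[:3,3])@T[:3,:3]
    u=info['cx']+info['fx']*q[...,0]/-q[...,2]; v=info['cy']-info['fy']*q[...,1]/-q[...,2]
    return cv2.remap(img,u.astype(np.float32),v.astype(np.float32),cv2.INTER_CUBIC)
E
python3 - <<'E'
from h import *
f=np.load('w1.npz'); i=dict(env.camera_info('wrist')); i['world_from_camera']=f['T']
c=(.4825,-.063)
a=rect(i,f['p'],c,.0025,.06,.0003); b=rect(i,f['p'],c,.016,.03,.00015)
save(np.hstack([a,b]),'w1r.png')
# blade symmetry
from scipy.optimize import minimize
def score(P,show=0):
    g=rect(i,f['p'],P[:2],.0025,.06,.0003); return g
E
```

```text
(no output)
```

View pics/w1r.png

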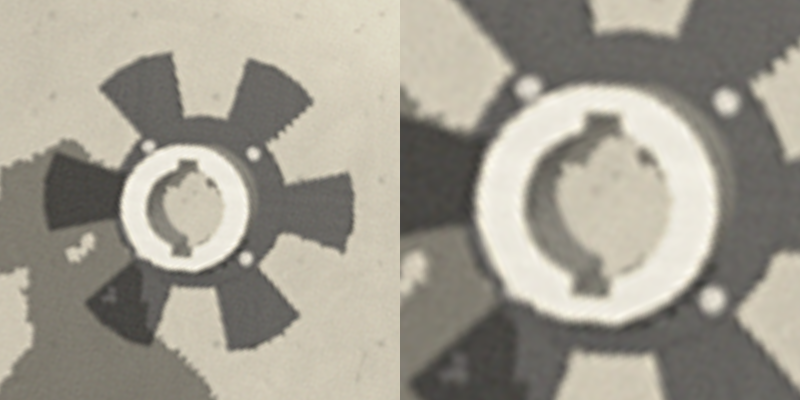

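```bash
python3 -m creep '[[[-14,-6,15.5,0,0,0,8.5],[-14,-6,15.5,0,0,0,8.5],[-14,-6,15.5,0,0,0,8.5],[-14,-6,15.5,0,0,0,8.5],[-14,-4,15.5,0,0,0,8.5],[-14,-4,15.5,0,0,0,8.5],[-14,-4,15.5,0,0,0,8.5],[-14,-4,15.5,0,0,0,8.5]]]'
python3 - <<'E'
from h import *
s=env.read_state(); print(s['joint_pos'],s['force'])
i=env.camera_info('wrist');p,d=env.capture('wrist'); save(p,'w2.png'); np.savez('w2.npz',p=p,d=d,T=i['world_from_camera'])
c=(.580,.131)
a=rect(i,p,c,.091,.02,.0001); b=rect(i,p,c,.058,.03,.00015)
save(np.hstack([a,b]),'w2r.png')
W=cloud(i,d); w=W.reshape(-1,3)
for lo,hi,r in [(.09,.101,.03),(.07,.078,.02),(.045,.055,.03),(.036,.043,.06),(.004,.012,.08)]:
    m=(w[:,2]>lo)&(w[:,2]<hi)&(np.hypot(w[:,0]-.58,w[:,1]-.131)<r);q=w[m];print(lo,len(q),q.min(0).round(4),q.max(0).round(4),np.median(q,0).round(4))
E
```

```text
t: 3.2
tcp_pos: [0.5702, 0.1272, 0.1414]
orientation: [[0.4, -0.0, 0.917], [-0.917, -0.0, 0.4], [0.0, -1.0, -0.0]]
force: [0.8, -0.0, 0.2]
finger_gap: 0.0851
[ 1.32026920e-01  1.47148372e-01  1.63625014e+00 -3.51826780e-04
  1.35848810e+00  1.29154397e+00] [ 0.79429658 -0.04241975  0.19801033]
0.09 261 [0.5726 0.1231 0.0902] [0.5854 0.1369 0.0989] [0.5803 0.1307 0.0959]
0.07 260 [0.57   0.1201 0.07  ] [0.5889 0.1399 0.0779] [0.584  0.1331 0.0745]
0.045 538 [0.5633 0.1067 0.045 ] [0.5996 0.1486 0.0549] [0.5862 0.1351 0.0493]
0.036 2222 [0.5394 0.0901 0.0361] [0.6188 0.1703 0.043 ] [0.5865 0.1333 0.0393]
0.004 2389 [0.5243 0.0697 0.0044] [0.6342 0.1909 0.012 ] [0.5887 0.1391 0.0074]
```

View pics/w2.png

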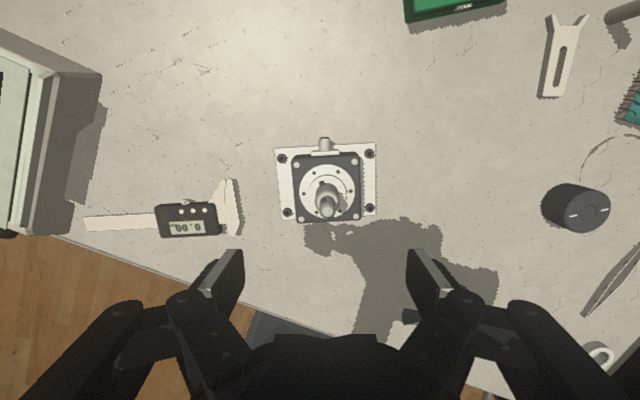

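View pics/w2r.png

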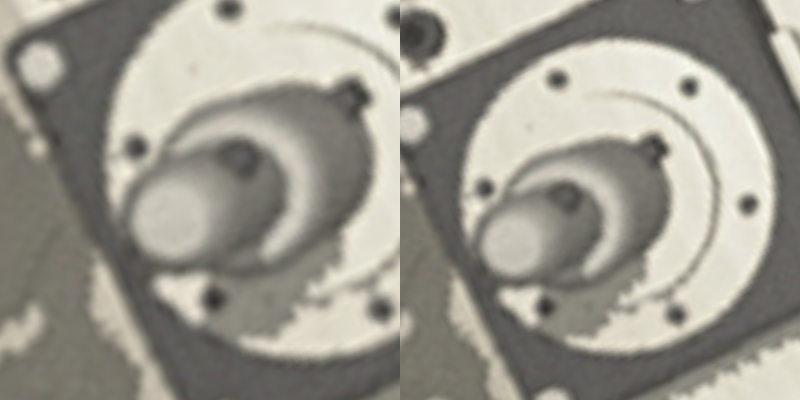

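```bash
python3 -m creep '[[[0,3,-6.2,0,0,0,8.5],[0,6,-6.2,0,0,0,8.5],[0,6,-6.2,0,0,0,8.5],[0,6,-6.2,0,0,0,8.5],[0,6,-6.2,0,0,0,8.5]]]'
python3 - <<'E'
from h import *
i=env.camera_info('wrist');p,d=env.capture('wrist'); np.savez('w3.npz',p=p,d=d,T=i['world_from_camera'])
print(proj(i,(.58,.131,.098)),np.round(i['world_from_camera'],4)[:3,3])
c=(.580,.131)
r=[rect(i,p,c,z,.02,.0001) for z in (.098,.091,.058,.05)]
save(np.vstack([np.hstack(r[:2]),np.hstack(r[2:])])[::1,::1],'w3r.png')
save(cv2.resize(p[50:200,220:420],None,fx=4,fy=4,interpolation=cv2.INTER_CUBIC),'w3z.png')
E
python3 -c "
import cv2;a=cv2.imread('pics/w3r.png');cv2.imwrite('pics/w3r.png',cv2.resize(a,(600,600),interpolation=cv2.INTER_AREA))"
```

```text
t: 3.75
tcp_pos: [0.5163, 0.1038, 0.0842]
orientation: [[0.401, 0.005, 0.916], [-0.916, 0.001, 0.401], [0.001, -1.0, 0.005]]
force: [0.5, -0.3, -0.0]
finger_gap: 0.0849
(np.float64(327.04971163016234), np.float64(126.14252946271745)) [0.5824 0.1333 0.2264]
```

View pics/w3r.png

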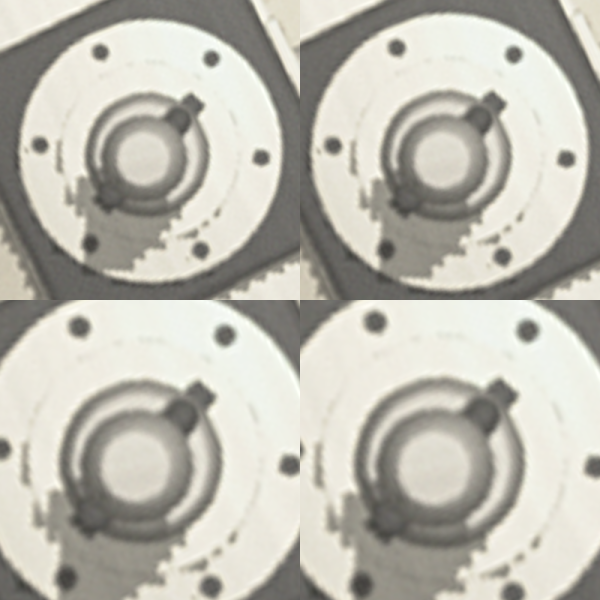

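View pics/w3z.png

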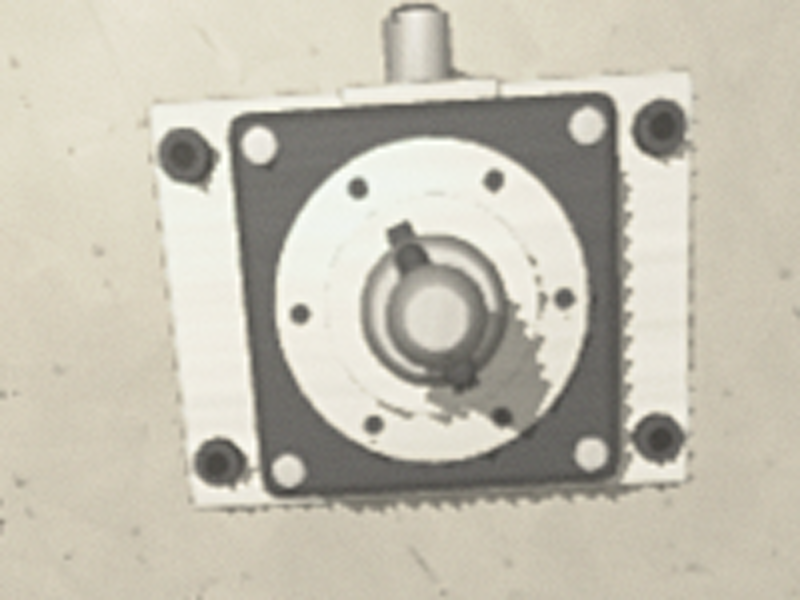

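The drive is centred near (327,126). The keys and cross pin both lie at heading about 0.828 rad, and the spindle axis is at about (0.579, 0.130). Now I'll work out the move to the wheel.

```bash
cat >> h.py <<'E'
def delta(target,yaw=None,lvl=True):
    """shift in tool axes (cm) and turn about tool y to go to target with tool-z heading yaw"""
    s=env.read_state(); R=np.array(s['orientation']); p=np.array(s['tcp_pos'])
    cur=np.arctan2(R[1,2],R[0,2]); yaw=cur if yaw is None else yaw
    Rt=np.array([[np.sin(yaw),0,np.cos(yaw)],[-np.cos(yaw),0,np.sin(yaw)],[0,-1,0]])
    sh=R.T@(np.array(target)-p)*100; rv=cv2.Rodrigues(R.T@Rt)[0].ravel()
    print('t',s['t'],'tcp',p.round(4),'yaw',round(cur,4),'F',np.round(s['force'],1),'gap',round(s['finger_gap'],4),'q6',round(s['joint_pos'][5],2))
    print(' shift cm',sh.round(2),'turn',rv.round(4))
E
python3 - <<'E'
from h import *
s=env.read_state();print(np.round(s['dq'],3))
delta((.4821,-.0637,.06),1.085)
E
```

```text
[ 0.003  0.002  0.002  0.    -0.003 -0.   ]
t 3.8 tcp [0.5165 0.104  0.0843] yaw 0.4125 F [ 0.1 -0.3  0. ] gap 0.0852 q6 1.26
 shift cm [13.98  2.41 -9.89] turn [-0.0042 -0.6725  0.0031]
```

```bash
python3 -m creep '[[[13.98,2.4,-9.89,-0.0042,-0.6725,0.0031,8.5],[13.98,2.4,-9.89,-0.0042,-0.6725,0.0031,8.5],[13.98,2.4,-9.89,-0.0042,-0.6725,0.0031,8.5],[13.98,2.4,-9.89,-0.0042,-0.6725,0.0031,8.5],[13.98,2.4,-9.89,-0.0042,-0.6725,0.0031,8.5],[13.98,2.4,-9.89,-0.0042,-0.6725,0.0031,8.5],[13.98,2.4,-9.89,-0.0042,-0.6725,0.0031,8.5],[13.98,2.4,-9.89,-0.0042,-0.6725,0.0031,8.5]]]'
python3 - <<'E'
from h import *
s=env.read_state();print(np.round(s['dq'],3))
delta((.4821,-.0637,.004),1.085)
i=env.camera_info('wrist');p,d=env.capture('wrist'); save(p,'w4.png'); np.savez('w4.npz',p=p,d=d,T=i['world_from_camera'])
c=(.4825,-.063)
a=rect(i,p,c,.0025,.06,.0003); b=rect(i,p,c,.016,.03,.00015)
save(np.hstack([a,b]),'w4r.png')
E
```

```text
t: 4.6
tcp_pos: [0.4802, -0.0634, 0.0582]
orientation: [[0.884, -0.004, 0.468], [-0.468, -0.001, 0.884], [-0.003, -1.0, -0.002]]
force: [0.2, 0.2, 0.6]
finger_gap: 0.0849
[ 0.005  0.001  0.01  -0.002 -0.002 -0.013]
t 4.6 tcp [ 0.4802 -0.0634  0.0582] yaw 1.0834 F [0.2 0.2 0.6] gap 0.0849 q6 0.25
 shift cm [0.2  5.42 0.08] turn [ 0.0023 -0.0016 -0.0027]
```

View pics/w4.png

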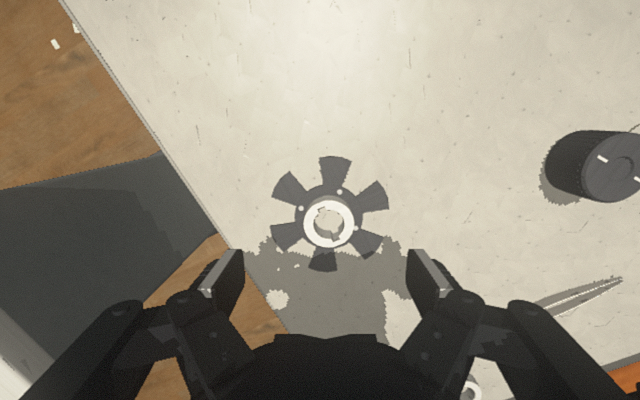

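View pics/w4r.png

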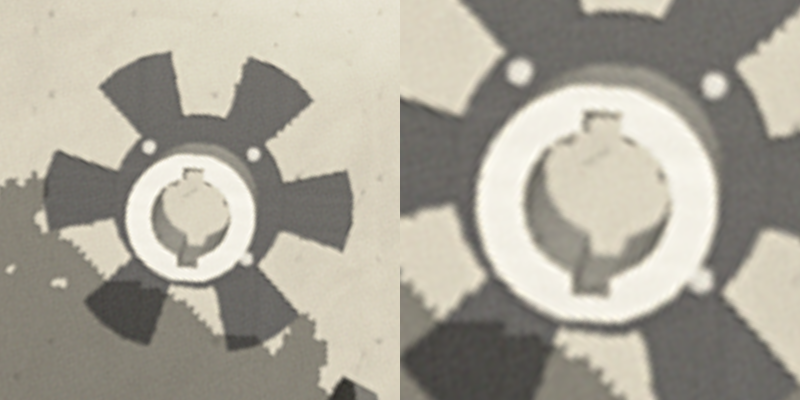

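The centre reads the same at both yaws, (0.482, -0.0638), so the camera offset is negligible. Descending to grip the collar.

```bash
python3 -m creep '[[[0.2,3,0.08,0.0023,-0.0016,-0.0027,8.5],[0.2,5.4,0.08,0.0023,-0.0016,-0.0027,8.5],[0.2,5.4,0.08,0.0023,-0.0016,-0.0027,8.5],[0.2,5.4,0.08,0.0023,-0.0016,-0.0027,5],[0.2,5.4,0.08,0.0023,-0.0016,-0.0027,3],[0.2,5.4,0.08,0.0023,-0.0016,-0.0027,3],[0.2,5.4,0.08,0.0023,-0.0016,-0.0027,3],[0.2,5.4,0.08,0.0023,-0.0016,-0.0027,3],[0.2,5.4,0.08,0.0023,-0.0016,-0.0027,3]]]' 50
```

```text
t: 5.55
tcp_pos: [0.4823, -0.0645, 0.005]
orientation: [[0.885, 0.001, 0.465], [-0.465, -0.0, 0.885], [0.001, -1.0, 0.0]]
force: [-1.5, 0.7, 7.4]
finger_gap: 0.0334
```

```bash
python3 -m creep '[[[0,-2,0,0,0,0,3],[0,-5,0,0,0,0,3],[0,-5,0,0,0,0,3],[0,-5,0,0,0,0,3]]]'
python3 - <<'E'
from h import *
i=env.camera_info('wrist');p,d=env.capture('wrist'); save(p,'w5.png'); np.savez('w5.npz',p=p,d=d,T=i['world_from_camera'])
save(cv2.resize(p[180:330,220:430],None,fx=3.8,fy=3.8,interpolation=cv2.INTER_CUBIC),'w5z.png')
delta((.579,.130,.13),.411)
E
```

```text
t: 5.95
tcp_pos: [0.4821, -0.0646, 0.0546]
orientation: [[0.885, 0.001, 0.465], [-0.465, -0.0, 0.885], [0.001, -1.0, 0.0]]
force: [0.1, 0.1, -2.1]
finger_gap: 0.0334
t 6.0 tcp [ 0.481  -0.0643  0.0534] yaw 1.0868 F [-0.3 -0.1 -0.9] gap 0.0334 q6 0.25
 shift cm [-0.38 -7.67 21.75] turn [ 0.0007  0.6758 -0.0008]
```

View pics/w5z.png

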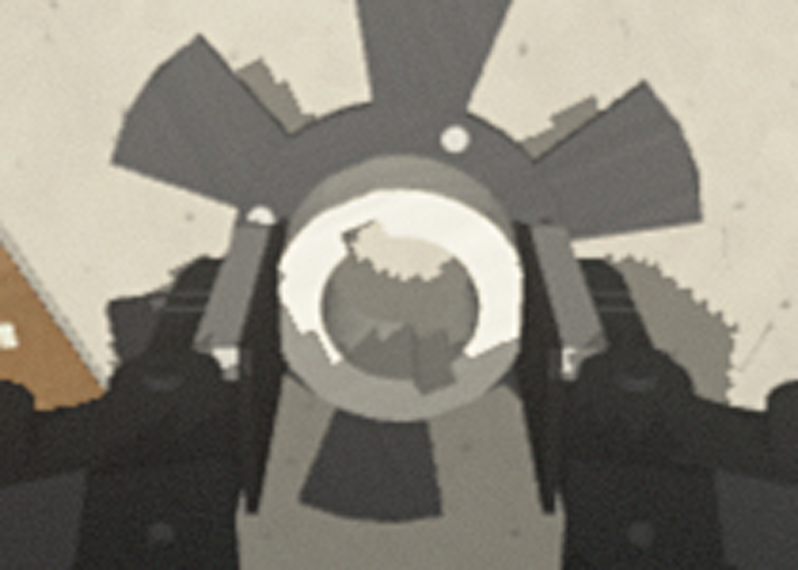

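```bash
python3 - <<'E'
from h import *
f=np.load('w5.npz'); i=dict(env.camera_info('wrist')); i['world_from_camera']=f['T']
c=(.482,-.064)
a=rect(i,f['p'],c,.0515,.06,.0003); b=rect(i,f['p'],c,.065,.03,.00015)
save(np.hstack([a,b]),'w5r.png')
E
```

```text
(no output)
```

View pics/w5r.png

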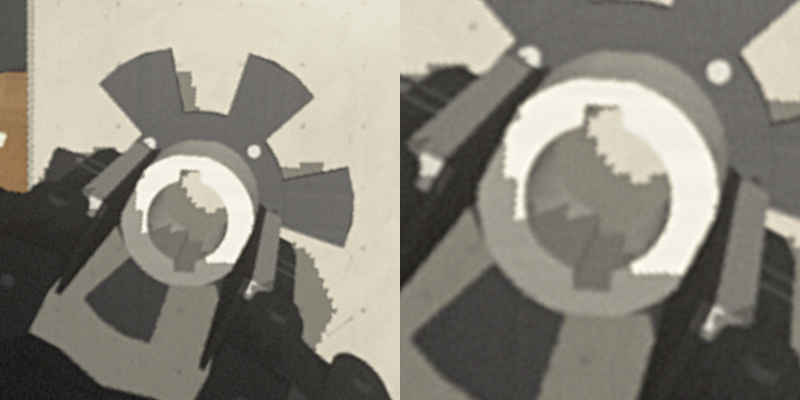

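```bash
python3 - <<'E'
from h import *
delta((.5781,.1298,.125),.417)
E
python3 -m creep '[[[-0.3,-3.5,4,0,0.1,0,3],[-0.3,-7.1,9,0,0.25,0,3],[-0.34,-7.1,14,0,0.4,0,3],[-0.34,-7.1,18,0,0.55,0,3],[-0.34,-7.1,21.6,0,0.67,0,3],[-0.34,-7.1,21.6,0,0.67,0,3],[-0.34,-7.1,21.6,0,0.67,0,3],[-0.34,-7.1,21.6,0,0.67,0,3]]]'
python3 - <<'E'
from h import *
delta((.5781,.1298,.064),.417)
i=env.camera_info('wrist');p,d=env.capture('wrist'); np.savez('w6.npz',p=p,d=d,T=i['world_from_camera'])
save(cv2.resize(p[130:330,210:440],None,fx=3.4,fy=3,interpolation=cv2.INTER_CUBIC),'w6z.png')
E
```

```text
t 6.0 tcp [ 0.481  -0.0643  0.0534] yaw 1.0868 F [-0.3 -0.1 -0.9] gap 0.0334 q6 0.25
 shift cm [-0.45 -7.17 21.69] turn [ 0.0007  0.6698 -0.0008]
t: 6.8
tcp_pos: [0.5775, 0.1278, 0.1228]
orientation: [[0.406, -0.004, 0.914], [-0.914, -0.0, 0.406], [-0.001, -1.0, -0.004]]
force: [0.3, -0.3, -1.1]
finger_gap: 0.0337
t 6.8 tcp [0.5775 0.1278 0.1228] yaw 0.4181 F [ 0.3 -0.3 -1.1] gap 0.0337 q6 1.28
 shift cm [-0.15  5.88  0.16] turn [ 0.0039  0.0011 -0.0012]
```

View pics/w6z.png

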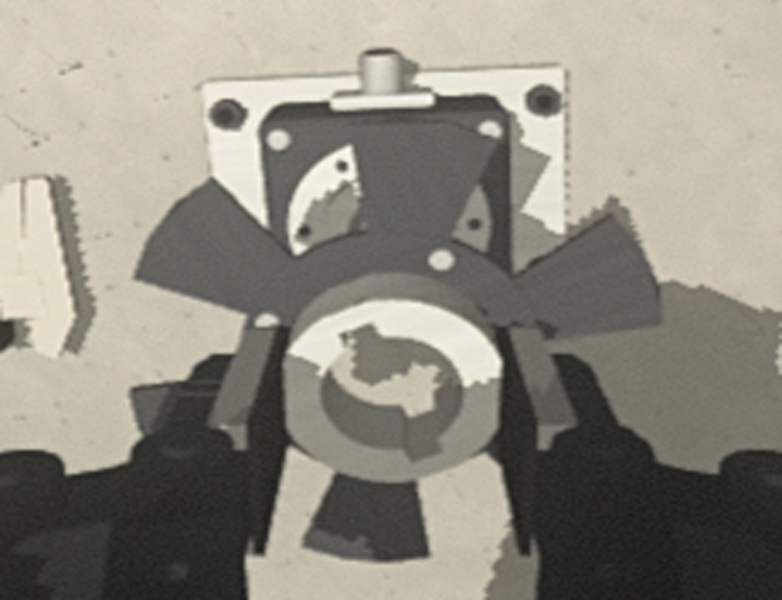

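```bash
python3 -m creep '[[[-0.15,1.2,0.16,0.004,0,-0.001,3],[-0.15,2.4,0.16,0.004,0,-0.001,3],[-0.15,3.4,0.16,0.004,0,-0.001,3],[-0.15,3.4,0.16,0.004,0,-0.001,3],[-0.15,3.4,0.16,0.004,0,-0.001,3]]]'
python3 - <<'E'
from h import *
delta((.5781,.1298,.082),.417)
i=env.camera_info('wrist');p,d=env.capture('wrist'); np.savez('w7.npz',p=p,d=d,T=i['world_from_camera'])
s=env.read_state(); z=s['tcp_pos'][2]; c=s['tcp_pos'][:2]
b=rect(i,p,c,z-.0055+.016,.03,.00015); b2=rect(i,p,c,.098,.03,.00015); print(c)
save(np.hstack([b,b2]),'w7r.png')
E
```

```text
t: 7.35
tcp_pos: [0.5789, 0.1303, 0.0894]
orientation: [[0.405, 0.001, 0.914], [-0.914, 0.001, 0.405], [-0.0, -1.0, 0.001]]
force: [-0.1, -0.7, -1.0]
finger_gap: 0.0338
t 7.35 tcp [0.5789 0.1303 0.0894] yaw 0.4167 F [-0.1 -0.7 -1. ] gap 0.0338 q6 1.29
 shift cm [ 0.01  0.74 -0.09] turn [-0.0013 -0.0003 -0.0002]
[0.57940564 0.13043739]
```

View pics/w7r.png

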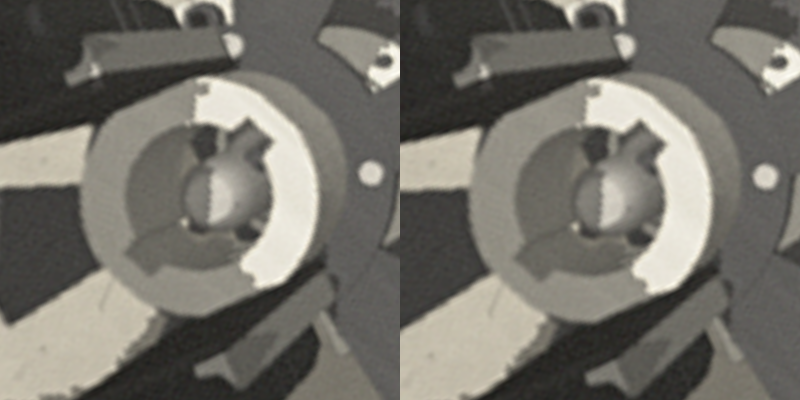

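```bash
python3 - <<'E'
from h import *
f=np.load('w7.npz'); i=dict(env.camera_info('wrist')); i['world_from_camera']=f['T']; p=f['p'].copy()
s=env.read_state()
big=cv2.resize(p[200:300,270:380],None,fx=7,fy=6,interpolation=cv2.INTER_CUBIC)
def circ(c,z,r,col):
    t=np.linspace(0,2*np.pi,60); pts=[]
    for a in t:
        u,v=proj(i,(c[0]+r*np.cos(a),c[1]+r*np.sin(a),z)); pts.append(((u+.5-270)*7,(v+.5-200)*6))
    cv2.polylines(big,[np.int32(pts)],True,col,1)
c=(.5791,.1300); circ(c,.0957,.006,(255,0,0)); circ(c,.098,.0037,(255,80,80))
c=(.581,.1308); circ(c,.0957,.006,(0,255,0));circ(c,.098,.0037,(80,255,80))
c=(.5794,.1307); circ(c,.0999,.018,(0,0,255))
save(big,'w7o.png')
d=f['d']; W=cloud(i,d)[200:300,270:380].reshape(-1,3); m=(np.abs(W[:,2]-.0955)<.006)&(np.hypot(W[:,0]-.58,W[:,1]-.13)<.0095); print(m.sum(),W[m].min(0),W[m].max(0),np.median(W[m],0))
E
```

```text
446 [0.57258295 0.12304868 0.08954577] [0.58913635 0.13689105 0.09872787] [0.58106929 0.13088504 0.09569622]
```

View pics/w7o.png

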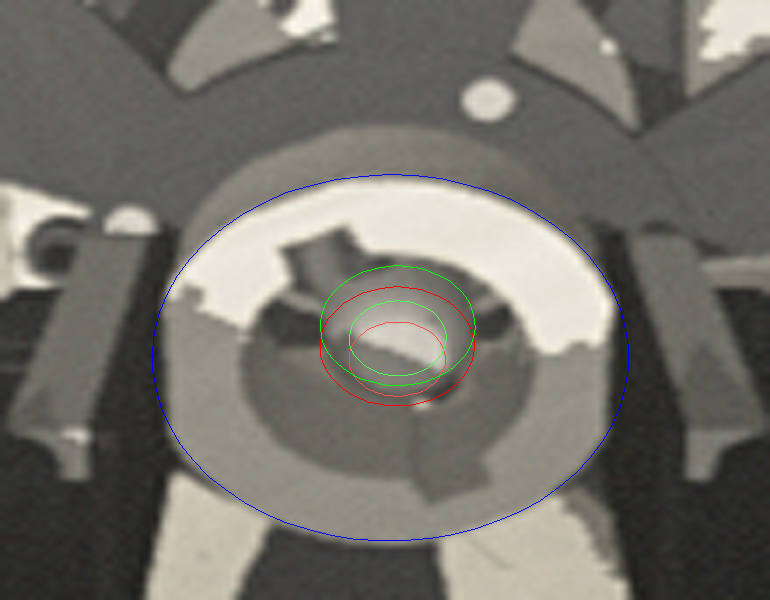

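In this view the spindle tip is about 1.6 mm further along tool z than the wheel's centre. I'll shift by that amount and feel downward.

```bash
python3 -m creep '[[[0.04,0,0.15,-0.001,0,0,3],[0.04,0.4,0.15,-0.001,0,0,3],[0.04,0.8,0.15,-0.001,0,0,3],[0.04,1.0,0.15,-0.001,0,0,3],[0.04,1.1,0.15,-0.001,0,0,3],[0.04,1.1,0.15,-0.001,0,0,3]]]'
python3 - <<'E'
from h import *
delta((.5806,.1304,.070),.417)
print(env.read_state()['wrist_torque'])
E
```

```text
t: 8.0
tcp_pos: [0.5807, 0.1307, 0.0789]
orientation: [[0.405, 0.001, 0.914], [-0.914, 0.0, 0.405], [-0.0, -1.0, 0.001]]
force: [-0.5, -1.3, -0.8]
finger_gap: 0.0337
t 8.0 tcp [0.5807 0.1307 0.0789] yaw 0.4169 F [-0.5 -1.3 -0.8] gap 0.0337 q6 1.29
 shift cm [ 0.03  0.89 -0.02] turn [-0.001  -0.0001 -0.    ]
[-0.08179911  0.06707545  0.01794479]
```

Nothing unusual in the forces. Continuing down over the journal in 2 mm steps.

```bash
python3 -m creep '[[[0,0.2,0,0,0,0,3],[0,0.4,0,0,0,0,3],[0,0.6,0,0,0,0,3],[0,0.7,0,0,0,0,3],[0,0.7,0,0,0,0,3]]]'
python3 - <<'E'
from h import *
delta((.5806,.1304,.070),.417)
print(env.read_state()['wrist_torque'])
E
```

```text
t: 8.5
tcp_pos: [0.5805, 0.1305, 0.0717]
orientation: [[0.405, 0.001, 0.914], [-0.914, 0.0, 0.405], [0.0, -1.0, 0.001]]
force: [-4.1, -2.3, 0.5]
finger_gap: 0.0333
t 8.5 tcp [0.5805 0.1305 0.0717] yaw 0.4168 F [-4.1 -2.3  0.5] gap 0.0333 q6 1.29
 shift cm [0.01 0.17 0.  ] turn [-0.0005 -0.0002  0.0001]
[-0.49841984  0.57594039  0.00537455]
```

```bash
python3 -m creep '[[[0,0,-0.06,0,0,0,3],[0,0,-0.06,0,0,0,3]]]'
python3 - <<'E'
from h import *
delta((.5806,.1304,.070),.417)
print(env.read_state()['wrist_torque'])
E
python3 -m creep '[[[0,0.2,0,0,0,0,3],[0,0.3,0,0,0,0,3],[0,0.3,0,0,0,0,3]]]'
python3 - <<'E'
from h import *
delta((.5806,.1304,.070),.417)
print(env.read_state()['wrist_torque'])
E
```

```text
t: 8.7
tcp_pos: [0.5803, 0.1305, 0.0718]
orientation: [[0.405, 0.001, 0.914], [-0.914, 0.0, 0.405], [0.0, -1.0, 0.001]]
force: [-1.7, -2.5, -2.2]
finger_gap: 0.0334
t 8.7 tcp [0.5803 0.1305 0.0718] yaw 0.4168 F [-1.7 -2.5 -2.2] gap 0.0334 q6 1.29
 shift cm [0.02 0.18 0.03] turn [-0.0014 -0.0002  0.0001]
[-0.39484523  0.31365064  0.03063358]
t: 9.0
tcp_pos: [0.5804, 0.1305, 0.0691]
orientation: [[0.405, 0.001, 0.914], [-0.914, 0.0, 0.405], [0.0, -1.0, 0.002]]
force: [-2.9, -2.8, 1.2]
finger_gap: 0.0337
t 9.0 tcp [0.5804 0.1305 0.0691] yaw 0.4169 F [-2.9 -2.8  1.2] gap 0.0337 q6 1.29
 shift cm [ 0.02 -0.09  0.01] turn [-0.0015 -0.0001  0.0002]
[-0.44934194  0.5370721  -0.03276208]
```

```bash
python3 -m creep '[[[0.04,0,-0.08,0.001,0,0,3],[0.04,0.2,-0.08,0.001,0,0,3],[0.04,0.4,-0.08,0.001,0,0,3],[0.04,0.5,-0.08,0.001,0,0,3],[0.04,0.5,-0.08,0.001,0,0,3]]]'
python3 - <<'E'
from h import *
delta((.5806,.1304,.060),.417)
print(env.read_state()['wrist_torque'])
E
```

```text
t: 9.5
tcp_pos: [0.5797, 0.1299, 0.0638]
orientation: [[0.405, 0.002, 0.914], [-0.914, 0.001, 0.405], [-0.0, -1.0, 0.002]]
force: [-0.5, -0.1, -1.7]
finger_gap: 0.0334
t 9.5 tcp [0.5797 0.1299 0.0638] yaw 0.417 F [-0.5 -0.1 -1.7] gap 0.0334 q6 1.29
 shift cm [-0.01  0.38  0.1 ] turn [-0.0024 -0.     -0.    ]
[0.08076228 0.00633825 0.02578951]
```

Lateral forces are now near zero. Next, down gently past key level.

```bash
python3 -m creep '[[[0,0.1,0,0.002,0,0,3],[0,0.2,0,0.002,0,0,3],[0,0.3,0,0.002,0,0,3],[0,0.3,0,0.002,0,0,3]]]'
python3 - <<'E'
from h import *
delta((.5806,.1304,.055),.417)
print(env.read_state()['wrist_torque'])
E
```

```text
t: 9.9
tcp_pos: [0.5797, 0.1298, 0.061]
orientation: [[0.405, 0.004, 0.914], [-0.914, 0.002, 0.405], [0.0, -1.0, 0.004]]
force: [0.3, 0.1, -1.7]
finger_gap: 0.0332
t 9.9 tcp [0.5797 0.1298 0.061 ] yaw 0.4169 F [ 0.3  0.1 -1.7] gap 0.0332 q6 1.29
 shift cm [-0.02  0.6   0.1 ] turn [-0.0044 -0.0001  0.0001]
[-0.01049879  0.02916919  0.01735273]
```

```bash
python3 -m creep '[[[0,0.1,0,-0.004,0,0,3],[0,0.2,0,-0.004,0,0,3],[0,0.3,0,-0.004,0,0,3],[0,0.3,0,-0.004,0,0,3]]]'
python3 - <<'E'
from h import *
delta((.5806,.1304,.055),.417)
print(env.read_state()['wrist_torque'])
E
```

```text
t: 10.3
tcp_pos: [0.5797, 0.1298, 0.0579]
orientation: [[0.405, 0.0, 0.914], [-0.914, -0.0, 0.405], [0.0, -1.0, 0.0]]
force: [-0.3, 0.6, -1.4]
finger_gap: 0.0334
t 10.3 tcp [0.5797 0.1298 0.0579] yaw 0.417 F [-0.3  0.6 -1.4] gap 0.0334 q6 1.29
 shift cm [-0.02  0.29  0.1 ] turn [-0.0002 -0.      0.0001]
[ 0.02224148  0.0141857  -0.00861866]
```

```bash
python3 -m creep '[[[0,0.1,0,0,0,0,3],[0,0.2,0,0,0,0,3],[0,0.3,0,0,0,0,3],[0,0.3,0,0,0,0,3]]]'
python3 - <<'E'
from h import *
delta((.5806,.1304,.055),.417)
print(env.read_state()['wrist_torque'])
E
```

```text
t: 10.7
tcp_pos: [0.5799, 0.1299, 0.0552]
orientation: [[0.405, 0.001, 0.914], [-0.914, 0.0, 0.405], [0.0, -1.0, 0.001]]
force: [0.2, -0.8, -1.4]
finger_gap: 0.0337
t 10.7 tcp [0.5799 0.1299 0.0552] yaw 0.4169 F [ 0.2 -0.8 -1.4] gap 0.0337 q6 1.29
 shift cm [-0.02  0.02  0.09] turn [-0.0006 -0.0001  0.0001]
[ 0.01826757 -0.00136932 -0.00273641]
```

```bash
python3 -m creep '[[[0,0.05,0,0,0,0,3],[0,0.1,0,0,0,0,3],[0,0.15,0,0,0,0,3],[0,0.15,0,0,0,0,3]]]'
python3 - <<'E'
from h import *
s=env.read_state(); print(s['tcp_pos'],s['force'])
i=env.camera_info('wrist');p,d=env.capture('wrist'); np.savez('w8.npz',p=p,d=d,T=i['world_from_camera'])
save(cv2.resize(p[130:330,210:440],None,fx=3.4,fy=3,interpolation=cv2.INTER_CUBIC),'w8z.png')
E
```

```text
t: 11.1
tcp_pos: [0.58, 0.1299, 0.055]
orientation: [[0.405, 0.001, 0.914], [-0.914, 0.0, 0.405], [0.0, -1.0, 0.001]]
force: [-6.0, -0.4, 12.0]
finger_gap: 0.0332
[0.57995994 0.12988699 0.05503666] [-5.97774762 -0.39638818 12.02566042]
```

View pics/w8z.png

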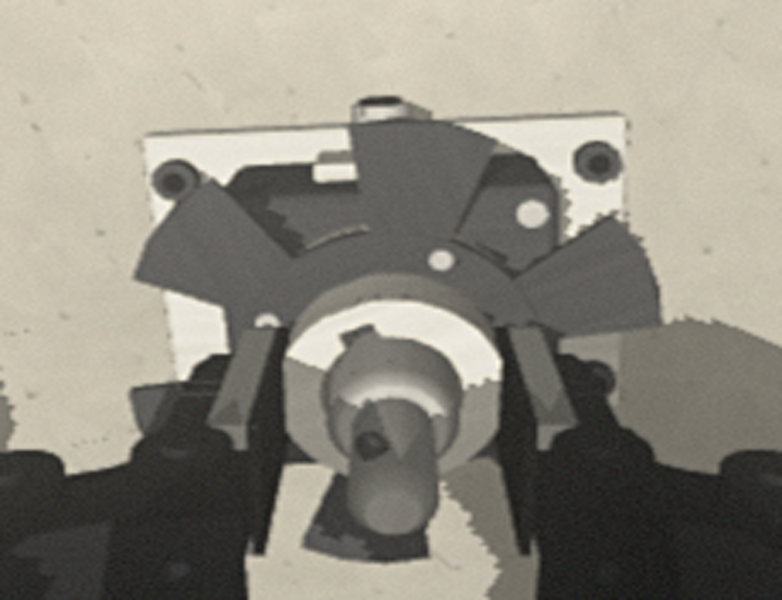

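Contact came at TCP z 0.055, which is exactly the home height (grasp height plus 50 mm), so the keyways had already dropped over the keys. Releasing and checking.

```bash
python3 -m creep '[[[0,-0.1,0,0,0,0,3],[0,-0.1,0,0,0,0,6],[0,-0.1,0,0,0,0,6],[0,-0.1,0,0,0,0,6],[0,-3,0,0,0,0,8.5],[0,-7.5,0,0,0,0,8.5],[0,-7.5,0,0,0,0,8.5],[0,-7.5,0,0,0,0,8.5]]]'
python3 - <<'E'
from h import *
i=env.camera_info('wrist');p,d=env.capture('wrist'); save(p,'w9.png'); np.savez('w9.npz',p=p,d=d,T=i['world_from_camera'])
W=cloud(i,d).reshape(-1,3)
for nm,rlo,rhi in [('disc',.03,.046),('collar',.0125,.017)]:
    r=np.hypot(W[:,0]-.580,W[:,1]-.130); 
    for lo,hi in [(.047,.063),(.06,.072)]:
        q=W[(r>rlo)&(r<rhi)&(W[:,2]>lo)&(W[:,2]<hi)]; print(nm,lo,len(q),np.median(q[:,2]) if len(q) else None)
delta((.5124,-.267,.08))
pt,dt=env.capture('top'); it=env.camera_info('top'); W=cloud(it,dt).reshape(-1,3); r=np.hypot(W[:,0]-.580,W[:,1]-.130)
for rlo,rhi,lo,hi in [(.03,.046,.047,.063),(.0125,.017,.06,.08)]:
    q=W[(r>rlo)&(r<rhi)&(W[:,2]>lo)&(W[:,2]<hi)]; print('top',len(q),np.median(q[:,2]))
save(p[120:320,220:430],'w9z.png')
E
python3 -c "
import cv2;a=cv2.imread('pics/w9z.png');cv2.imwrite('pics/w9z.png',cv2.resize(a,None,fx=3,fy=3,interpolation=cv2.INTER_CUBIC))"
```

```text
t: 11.95
tcp_pos: [0.5813, 0.13, 0.1306]
orientation: [[0.405, 0.004, 0.914], [-0.914, 0.001, 0.405], [0.001, -1.0, 0.004]]
force: [0.1, 0.5, -0.2]
finger_gap: 0.0847
disc 0.047 2619 0.05182692909261549
disc 0.06 0 None
collar 0.047 2 0.0627193709135729
collar 0.06 514 0.06534495591283428
t 12.0 tcp [0.58   0.1299 0.1288] yaw 0.4169 F [-0.6  0.4 -1.2] gap 0.085 q6 1.29
 shift cm [ 33.55   4.86 -22.26] turn [-0.0013 -0.      0.0003]
top 70 0.0517657131417491
top 4 0.0667357096506962
```

View pics/w9z.png

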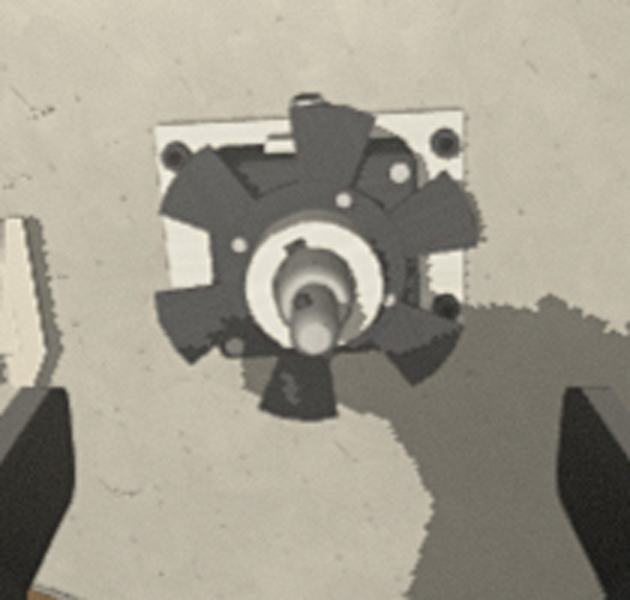

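The wheel is home: disc top at z 0.0518, and it should be 0.0525. Going to the ring.

```bash
python3 -m creep '[[[4,0,-2,-0.0013,0,0,8.5],[8,0,-5,-0.0013,0,0,8.5],[12,0,-8,-0.0013,0,0,8.5],[16,0,-11,-0.0013,0,0,8.5],[33.5,4.8,-22.2,-0.0013,0,0,8.5],[33.5,4.8,-22.2,-0.0013,0,0,8.5],[33.5,4.8,-22.2,-0.0013,0,0,8.5],[33.5,4.8,-22.2,-0.0013,0,0,8.5],[33.5,4.8,-22.2,-0.0013,0,0,8.5],[33.5,4.8,-22.2,-0.0013,0,0,8.5],[33.5,4.8,-22.2,-0.0013,0,0,8.5]]]'
python3 - <<'E'
from h import *
s=env.read_state()
i=env.camera_info('wrist');p,d=env.capture('wrist'); save(p,'w10.png'); np.savez('w10.npz',p=p,d=d,T=i['world_from_camera'])
save(rect(i,p,(.512,-.267),.012,.03,.0001),'w10r.png')
delta((.5124,-.267,.003),.417)
E
```

```text
t: 13.15
tcp_pos: [0.5119, -0.2654, 0.0794]
orientation: [[0.404, -0.002, 0.915], [-0.915, 0.001, 0.404], [-0.002, -1.0, -0.002]]
force: [-0.0, -0.6, 0.2]
finger_gap: 0.0846
t 13.2 tcp [ 0.5124 -0.265   0.08  ] yaw 0.4176 F [ 0.4  0.1 -0.5] gap 0.0851 q6 0.59
 shift cm [ 0.19  7.7  -0.08] turn [ 0.0011  0.0006 -0.0013]
```

View pics/w10.png

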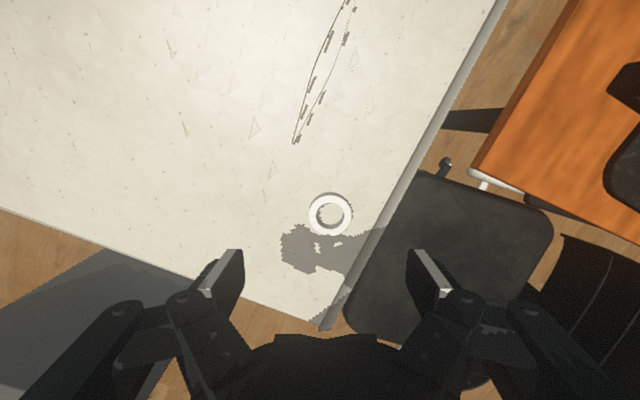

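View pics/w10r.png

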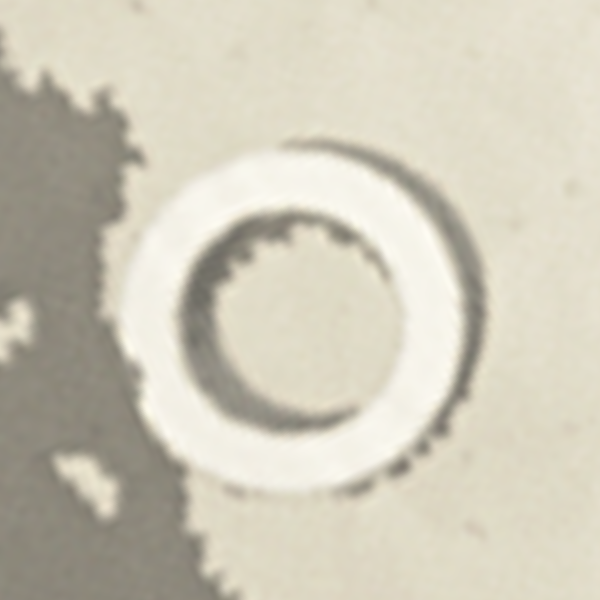

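```bash
python3 -m creep '[[[0.31,4,-0.27,0.001,0,-0.001,8.5],[0.31,7.7,-0.27,0.001,0,-0.001,8.5],[0.31,7.7,-0.27,0.001,0,-0.001,8.5],[0.31,7.7,-0.27,0.001,0,-0.001,5],[0.31,7.7,-0.27,0.001,0,-0.001,3],[0.31,7.7,-0.27,0.001,0,-0.001,3],[0.31,7.7,-0.27,0.001,0,-0.001,3],[0.31,7.7,-0.27,0.001,0,-0.001,3],[0.31,7.7,-0.27,0.001,0,-0.001,3],[0.31,7.7,-0.27,0.001,0,-0.001,3]]]' 50
python3 - <<'E'
from h import *
delta((.5112,-.2689,.06),.417)
E
```

```text
t: 14.2
tcp_pos: [0.5129, -0.271, 0.0063]
orientation: [[0.405, 0.004, 0.914], [-0.914, -0.003, 0.405], [0.004, -1.0, 0.003]]
force: [-1.8, 2.5, 8.5]
finger_gap: 0.0317
t 14.2 tcp [ 0.5129 -0.271   0.0063] yaw 0.4169 F [-1.8  2.5  8.5] gap 0.0317 q6 0.58
 shift cm [-0.24 -5.37 -0.06] turn [-0.0026 -0.0001  0.0039]
```

```bash
python3 -m creep '[[[-0.2,-2,0,-0.002,0,0.004,3],[-0.2,-5,0,-0.002,0,0.004,3],[-0.2,-5,0,-0.002,0,0.004,3],[-0.2,-5,0,-0.002,0,0.004,3]]]'
python3 - <<'E'
from h import *
i=env.camera_info('wrist');p,d=env.capture('wrist'); np.savez('w11.npz',p=p,d=d,T=i['world_from_camera'])
s=env.read_state(); z=s['tcp_pos'][2]
save(cv2.resize(p[180:330,220:430],None,fx=3.8,fy=3.8,interpolation=cv2.INTER_CUBIC),'w11z.png')
for k in (.004,.006,.008):
  pass
save(rect(i,p,s['tcp_pos'][:2],z+.006,.03,.0001),'w11r.png')
delta((.579,.130,.12),.417)
W=cloud(i,d).reshape(-1,3); q=W[(np.abs(W[:,2]-z-.006)<.006)&(np.hypot(W[:,0]-s['tcp_pos'][0],W[:,1]-s['tcp_pos'][1])<.017)]; print(len(q),np.median(q,0)-s['tcp_pos'],np.percentile(q[:,2],[10,90])-z)
E
```

```text
t: 14.6
tcp_pos: [0.5116, -0.2692, 0.0555]
orientation: [[0.405, 0.0, 0.914], [-0.914, -0.0, 0.405], [0.0, -1.0, 0.0]]
force: [0.2, -0.6, -0.7]
finger_gap: 0.0313
t 14.65 tcp [ 0.5107 -0.2686  0.054 ] yaw 0.4168 F [-0.1 -0.2 -1. ] gap 0.0315 q6 0.58
 shift cm [-33.7   -6.56  22.38] turn [ 0.0011 -0.0002 -0.0019]
1895 [0.00147864 0.00071615 0.00603572] [0.00274459 0.00699138]
```

View pics/w11z.png

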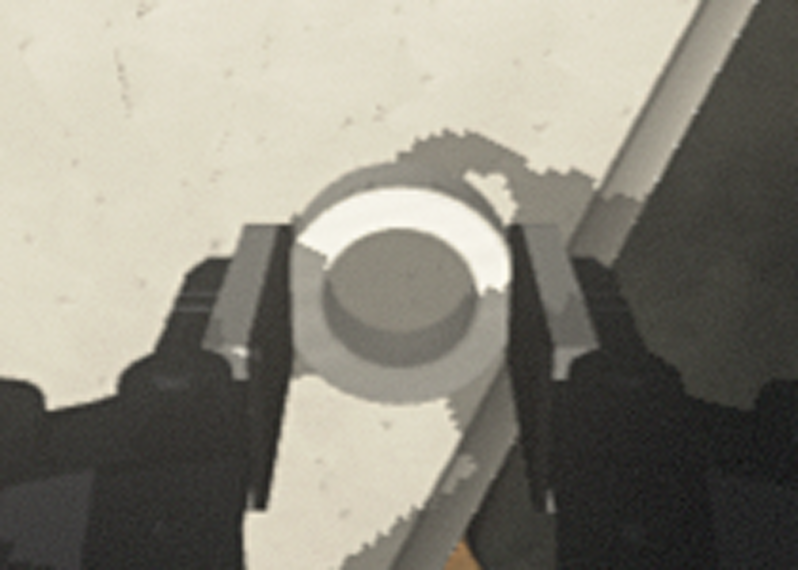

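View pics/w11r.png

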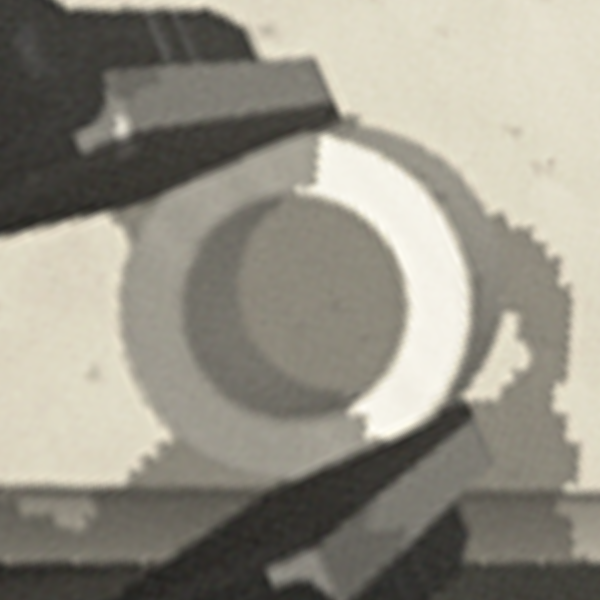

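Ring held squarely, centred on the TCP within 0.5 mm. Carrying it to the spindle.

```bash
python3 -m creep '[[[-3,-3,2,0.001,0,-0.002,3],[-6,-6.9,5,0.001,0,-0.002,3],[-33.7,-6.9,22.5,0.001,0,-0.002,3],[-33.7,-6.9,22.5,0.001,0,-0.002,3],[-33.7,-6.9,22.5,0.001,0,-0.002,3],[-33.7,-6.9,22.5,0.001,0,-0.002,3],[-33.7,-6.9,22.5,0.001,0,-0.002,3],[-33.7,-6.9,22.5,0.001,0,-0.002,3],[-33.7,-6.9,22.5,0.001,0,-0.002,3],[-33.7,-6.9,22.5,0.001,0,-0.002,3],[-33.7,-6.9,22.5,0.001,0,-0.002,3],[-33.7,-6.9,22.5,0.001,0,-0.002,3]]]'
python3 - <<'E'
from h import *
delta((.5803,.130,.095),.417)
E
```

```text
t: 15.85
tcp_pos: [0.5792, 0.1296, 0.1221]
orientation: [[0.404, -0.003, 0.915], [-0.915, -0.0, 0.404], [-0.001, -1.0, -0.003]]
force: [-0.4, -1.1, -1.0]
finger_gap: 0.0313
t 15.85 tcp [0.5792 0.1296 0.1221] yaw 0.4163 F [-0.4 -1.1 -1. ] gap 0.0313 q6 1.29
 shift cm [0.01 2.71 0.12] turn [ 0.0026 -0.0007 -0.0009]
```

```bash
python3 -m creep '[[[0,1,0.12,0.0026,0,0,3],[0,2,0.12,0.0026,0,0,3],[0,2.8,0.12,0.0026,0,0,3],[0,2.8,0.12,0.0026,0,0,3],[0,2.8,0.12,0.0026,0,0,3]]]'
python3 - <<'E'
from h import *
delta((.5803,.130,.085),.417)
i=env.camera_info('wrist');p,d=env.capture('wrist')
save(cv2.resize(p[200:300,270:380],None,fx=7,fy=6,interpolation=cv2.INTER_CUBIC),'w12z.png')
E
```

```text
t: 16.35
tcp_pos: [0.5805, 0.1309, 0.0946]
orientation: [[0.405, 0.0, 0.915], [-0.915, 0.001, 0.405], [-0.001, -1.0, 0.001]]
force: [-0.5, -0.3, -0.7]
finger_gap: 0.0312
t 16.35 tcp [0.5805 0.1309 0.0946] yaw 0.4165 F [-0.5 -0.3 -0.7] gap 0.0312 q6 1.29
 shift cm [ 0.07  0.96 -0.06] turn [-0.0008 -0.0005 -0.0012]
```

View pics/w12z.png

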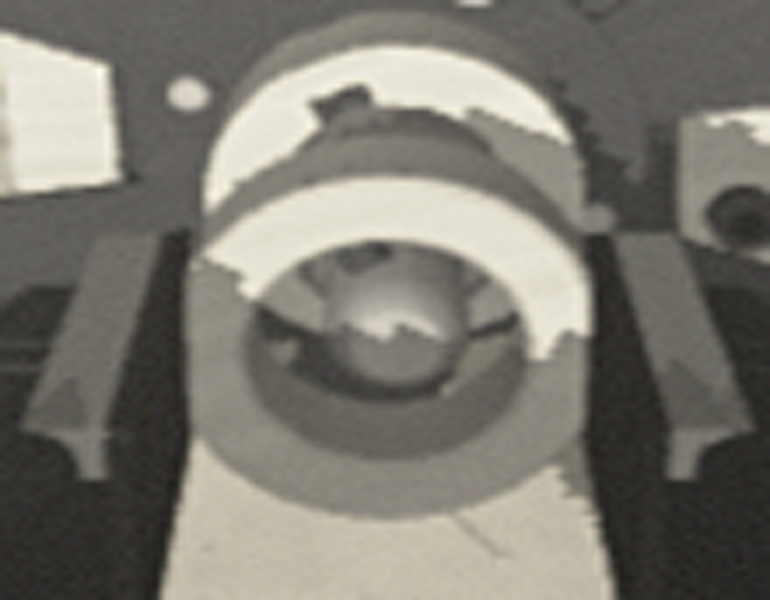

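```bash
python3 -m creep '[[[0.05,0.5,0,0,0,-0.001,3],[0.05,1.0,0,0,0,-0.001,3],[0.05,1.2,0,0,0,-0.001,3],[0.05,1.3,0,0,0,-0.001,3],[0.05,1.3,0,0,0,-0.001,3]]]'
python3 - <<'E'
from h import *
delta((.5803,.130,.0723),.417)
print(env.read_state()['wrist_torque'])
E
```

```text
t: 16.9
tcp_pos: [0.581, 0.1308, 0.0819]
orientation: [[0.405, 0.001, 0.914], [-0.914, 0.001, 0.405], [0.0, -1.0, 0.002]]
force: [-0.0, -0.2, -0.7]
finger_gap: 0.0314
t 16.9 tcp [0.581  0.1308 0.0819] yaw 0.417 F [-0.  -0.2 -0.7] gap 0.0314 q6 1.29
 shift cm [ 0.04  0.96 -0.1 ] turn [-0.0016 -0.      0.    ]
[ 0.061515   -0.0109243   0.03296693]
```

```bash
python3 -m creep '[[[0.04,0,-0.08,-0.001,0,0,3],[0.04,0.2,-0.08,-0.001,0,0,3],[0.04,0.4,-0.08,-0.001,0,0,3],[0.04,0.5,-0.08,-0.001,0,0,3],[0.04,0.5,-0.08,-0.001,0,0,3]]]'
python3 - <<'E'
from h import *
delta((.5803,.130,.0723),.417)
print(env.read_state()['wrist_torque'])
E
```

```text
t: 17.4
tcp_pos: [0.5804, 0.13, 0.0768]
orientation: [[0.405, 0.0, 0.914], [-0.914, 0.0, 0.405], [0.0, -1.0, 0.0]]
force: [0.1, 0.4, -0.2]
finger_gap: 0.0317
t 17.4 tcp [0.5804 0.13   0.0768] yaw 0.4169 F [ 0.1  0.4 -0.2] gap 0.0317 q6 1.29
 shift cm [ 0.    0.45 -0.01] turn [-0.0004 -0.0001  0.    ]
[-0.02484142 -0.02947591  0.00603893]
```

```bash
python3 -m creep '[[[0,0.15,0,0,0,0,3],[0,0.25,0,0,0,0,3],[0,0.35,0,0,0,0,3],[0,0.4,0,0,0,0,3],[0,0.4,0,0,0,0,3]]]'
python3 - <<'E'
from h import *
delta((.5803,.130,.0723),.417)
print(env.read_state()['wrist_torque'])
E
```

```text
t: 17.9
tcp_pos: [0.5805, 0.13, 0.073]
orientation: [[0.405, 0.001, 0.914], [-0.914, 0.0, 0.405], [0.0, -1.0, 0.001]]
force: [-0.5, -0.3, -0.8]
finger_gap: 0.0314
t 17.9 tcp [0.5805 0.13   0.073 ] yaw 0.4169 F [-0.5 -0.3 -0.8] gap 0.0314 q6 1.29
 shift cm [-0.    0.07 -0.02] turn [-0.0007 -0.0001  0.0001]
[-0.03484364  0.00821557 -0.02175221]
```

```bash
python3 -m creep '[[[0,0.05,0,0,0,0,3],[0,0.1,0,0,0,0,3],[0,0.1,0,0,0,0,3]]]'
python3 - <<'E'
from h import *
delta((.5803,.130,.0723),.417)
E
```

```text
t: 18.2
tcp_pos: [0.5807, 0.1301, 0.0724]
orientation: [[0.405, 0.001, 0.914], [-0.914, 0.0, 0.405], [0.0, -1.0, 0.001]]
force: [-0.6, -0.8, 2.4]
finger_gap: 0.0314
t 18.2 tcp [0.5807 0.1301 0.0724] yaw 0.4169 F [-0.6 -0.8  2.4] gap 0.0314 q6 1.29
 shift cm [-0.01  0.01 -0.04] turn [-0.0011 -0.0001  0.0002]
```

Contact appears at TCP z 0.0724, which matches the predicted ring home of 0.0723. Releasing and checking.

```bash
python3 -m creep '[[[0,0,0,0,0,0,6],[0,0,0,0,0,0,6],[0,0,0,0,0,0,6],[0,-3,0,0,0,0,8.5],[0,-7,0,0,0,0,8.5],[0,-7,0,0,0,0,8.5],[0,-7,0,0,0,0,8.5]]]'
python3 - <<'E'
from h import *
i=env.camera_info('wrist');p,d=env.capture('wrist'); np.savez('w13.npz',p=p,d=d,T=i['world_from_camera'])
W=cloud(i,d).reshape(-1,3); r=np.hypot(W[:,0]-.580,W[:,1]-.130)
for nm,rlo,rhi,lo,hi in [('disc',.03,.046,.047,.063),('ring',.0125,.0175,.07,.09)]:
    q=W[(r>rlo)&(r<rhi)&(W[:,2]>lo)&(W[:,2]<hi)]; print(nm,len(q),np.median(q[:,2]))
save(cv2.resize(p[120:320,220:430],None,fx=3,fy=3,interpolation=cv2.INTER_CUBIC),'w13z.png')
delta((.657,-.106,.11),1.7)
E
```

```text
t: 18.9
tcp_pos: [0.5818, 0.1302, 0.1439]
orientation: [[0.405, 0.004, 0.914], [-0.914, 0.001, 0.405], [0.001, -1.0, 0.004]]
force: [0.1, -0.5, -0.8]
finger_gap: 0.085
disc 2370 0.05181490238930497
ring 684 0.07721672117073271
t 18.95 tcp [0.5806 0.1301 0.1422] yaw 0.4169 F [-0.4  0.7  0.2] gap 0.0852 q6 1.29
 shift cm [24.68  3.22 -2.58] turn [-1.0000e-03 -1.2831e+00  1.1000e-03]
```

View pics/w13z.png

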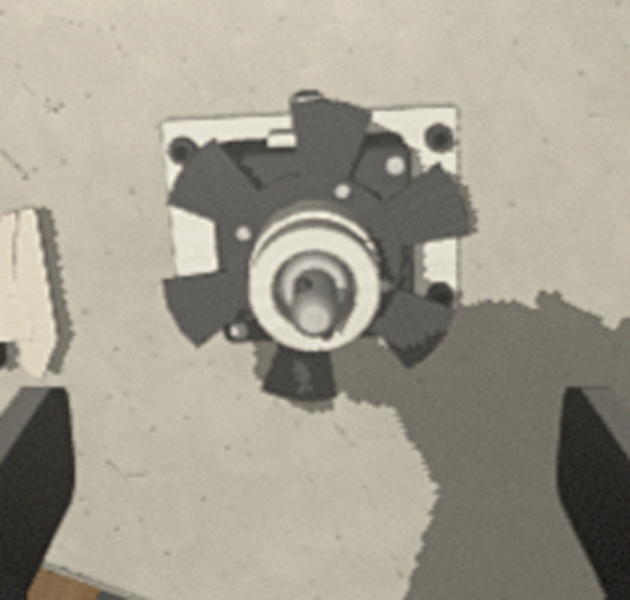

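The ring is seated (top at z 0.077, nominal 0.078) and the wheel is still home. On to the cap.

```bash
python3 -m creep '[[[4,0,-0.4,0,-0.1,0,8.5],[24.7,3.2,-2.6,-0.001,-1.283,0.001,8.5],[24.7,3.2,-2.6,-0.001,-1.283,0.001,8.5],[24.7,3.2,-2.6,-0.001,-1.283,0.001,8.5],[24.7,3.2,-2.6,-0.001,-1.283,0.001,8.5],[24.7,3.2,-2.6,-0.001,-1.283,0.001,8.5],[24.7,3.2,-2.6,-0.001,-1.283,0.001,8.5],[24.7,3.2,-2.6,-0.001,-1.283,0.001,8.5],[24.7,3.2,-2.6,-0.001,-1.283,0.001,8.5],[24.7,3.2,-2.6,-0.001,-1.283,0.001,8.5],[24.7,3.2,-2.6,-0.001,-1.283,0.001,8.5],[24.7,3.2,-2.6,-0.001,-1.283,0.001,8.5],[24.7,3.2,-2.6,-0.001,-1.283,0.001,8.5]]]'
python3 - <<'E'
from h import *
i=env.camera_info('wrist');p,d=env.capture('wrist'); save(p,'w14.png'); np.savez('w14.npz',p=p,d=d,T=i['world_from_camera'])
save(rect(i,p,(.657,-.106),.034,.03,.0001),'w14r.png')
delta((.657,-.106,.012),1.7)
E
```

```text
t: 20.25
tcp_pos: [0.6566, -0.1062, 0.1099]
orientation: [[0.992, -0.001, -0.127], [0.127, -0.0, 0.992], [-0.001, -1.0, 0.0]]
force: [-0.2, -0.4, -0.3]
finger_gap: 0.085
t 20.3 tcp [ 0.6567 -0.1062  0.11  ] yaw 1.6985 F [-0.4  0.9  0.9] gap 0.0852 q6 -0.36
 shift cm [0.04 9.8  0.02] turn [ 0.     -0.0015 -0.0006]
```

View pics/w14.png

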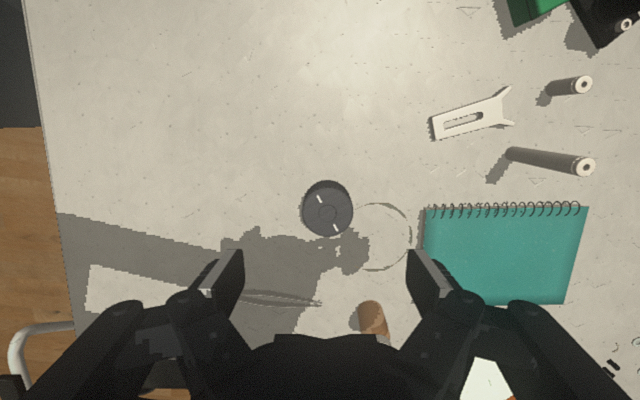

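View pics/w14r.png

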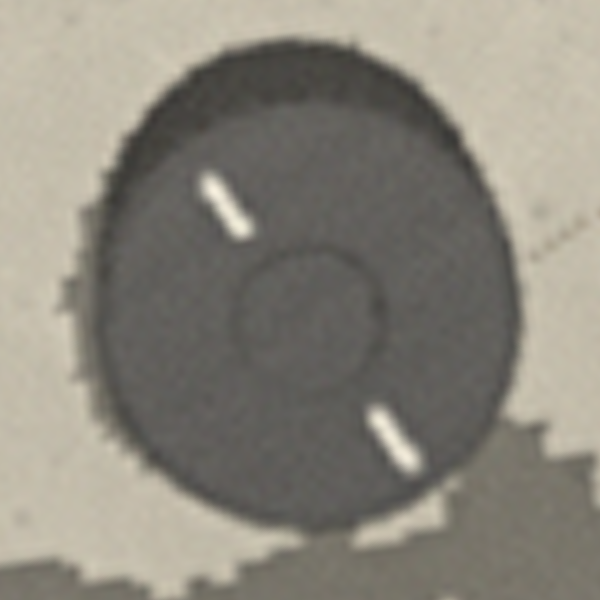

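The cap is centred at (0.658, -0.108) and its marks run at about -0.948 rad. Picking at yaw 2.1 leaves the last joint enough range for aligning and locking.

```bash
python3 -m creep '[[[0.11,2,-0.22,0,-0.15,0,8.5],[0.11,4,-0.22,0,-0.3,0,8.5],[0.11,5,-0.22,0,-0.4,0,8.5],[0.11,5,-0.22,0,-0.4,0,8.5],[0.11,5,-0.22,0,-0.4,0,8.5]]]'
python3 - <<'E'
from h import *
i=env.camera_info('wrist');p,d=env.capture('wrist'); np.savez('w15.npz',p=p,d=d,T=i['world_from_camera'])
save(rect(i,p,(.658,-.108),.034,.03,.0001),'w15r.png')
delta((.6581,-.1082,.012),2.1)
E
```

```text
t: 20.8
tcp_pos: [0.6582, -0.1084, 0.0604]
orientation: [[0.865, -0.0, -0.502], [0.502, -0.0, 0.865], [-0.0, -1.0, 0.0]]
force: [0.7, -0.8, -0.8]
finger_gap: 0.085
t 20.85 tcp [ 0.6588 -0.1085  0.0611] yaw 2.0965 F [-0.4 -1.3 -0. ] gap 0.085 q6 -0.77
 shift cm [-0.05  4.91  0.06] turn [ 0.0008 -0.0035  0.0005]
```

View pics/w15r.png

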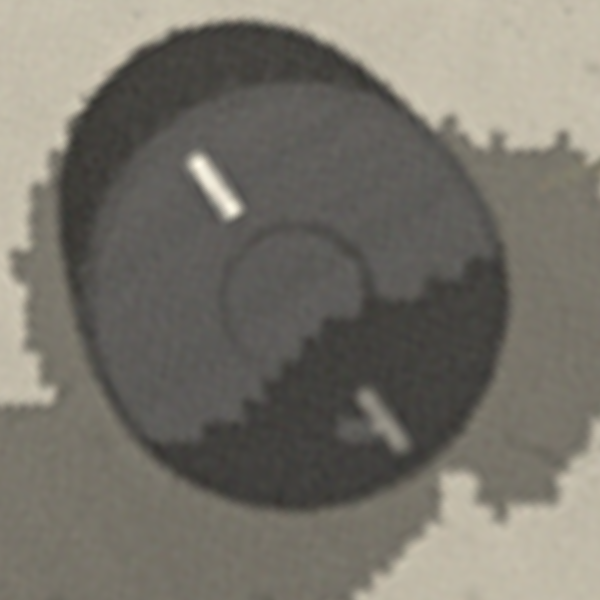

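```bash
python3 -m creep '[[[-0.06,2.5,0.04,0.001,-0.003,0,8.5],[-0.06,4.9,0.04,0.001,-0.003,0,8.5],[-0.06,4.9,0.04,0.001,-0.003,0,8.5],[-0.06,4.9,0.04,0.001,-0.003,0,6],[-0.06,4.9,0.04,0.001,-0.003,0,3.8],[-0.06,4.9,0.04,0.001,-0.003,0,3.8],[-0.06,4.9,0.04,0.001,-0.003,0,3.8],[-0.06,4.9,0.04,0.001,-0.003,0,3.8],[-0.06,4.9,0.04,0.001,-0.003,0,3.8]]]' 70
python3 - <<'E'
from h import *
delta((.579,.130,.137),.73)
E
```

```text
t: 21.75
tcp_pos: [0.6586, -0.1086, 0.0124]
orientation: [[0.862, 0.002, -0.507], [0.507, 0.0, 0.862], [0.001, -1.0, -0.001]]
force: [3.0, -0.3, 3.1]
finger_gap: 0.0419
t 21.75 tcp [ 0.6586 -0.1086  0.0124] yaw 2.1028 F [ 3.  -0.3  3.1] gap 0.0419 q6 -0.77
 shift cm [  5.26 -12.47  24.59] turn [-4.0000e-04  1.3728e+00  1.7000e-03]
```

```bash
python3 -m creep '[[[0,-2,0,0,0,0,3],[0,-6,0,0,0,0,3],[0,-10,0,0,0,0,3],[0,-12,0,0,0,0,3],[0,-12,0,0,0,0,3],[0,-12,0,0,0,0,3]]]'
python3 - <<'E'
from h import *
i=env.camera_info('wrist');p,d=env.capture('wrist'); np.savez('w16.npz',p=p,d=d,T=i['world_from_camera'])
s=env.read_state(); z=s['tcp_pos'][2]; print(s['tcp_pos'])
save(rect(i,p,s['tcp_pos'][:2],z-.0124+.034,.03,.0001),'w16r.png')
delta((.580,.130,.131),.734)
E
```

```text
t: 22.35
tcp_pos: [0.6571, -0.1083, 0.1304]
orientation: [[0.862, -0.002, -0.507], [0.507, 0.001, 0.862], [-0.001, -1.0, 0.002]]
force: [-0.9, -0.4, -1.8]
finger_gap: 0.0414
[ 0.65626748 -0.10810632  0.12904133]
t 22.4 tcp [ 0.6563 -0.1081  0.129 ] yaw 2.1029 F [-0.1 -0.2 -2.2] gap 0.0419 q6 -0.77
 shift cm [ 5.51 -0.13 24.39] turn [-9.0000e-04  1.3689e+00 -4.5000e-03]
```

View pics/w16r.png

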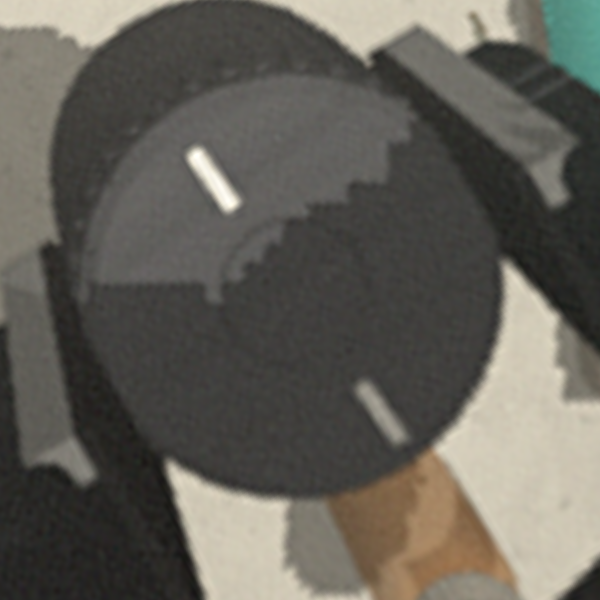

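```bash
python3 -m creep '[[[5.5,-0.15,24.3,-0.001,1.373,-0.0045,3],[5.5,-0.15,24.3,-0.001,1.373,-0.0045,3],[5.5,-0.15,24.3,-0.001,1.373,-0.0045,3],[5.5,-0.15,24.3,-0.001,1.373,-0.0045,3],[5.5,-0.15,24.3,-0.001,1.373,-0.0045,3],[5.5,-0.15,24.3,-0.001,1.373,-0.0045,3],[5.5,-0.15,24.3,-0.001,1.373,-0.0045,3],[5.5,-0.15,24.3,-0.001,1.373,-0.0045,3],[5.5,-0.15,24.3,-0.001,1.373,-0.0045,3],[5.5,-0.15,24.3,-0.001,1.373,-0.0045,3],[5.5,-0.15,24.3,-0.001,1.373,-0.0045,3],[5.5,-0.15,24.3,-0.001,1.373,-0.0045,3]]]'
python3 - <<'E'
from h import *
i=env.camera_info('wrist');p,d=env.capture('wrist'); np.savez('w17.npz',p=p,d=d,T=i['world_from_camera'])
s=env.read_state(); z=s['tcp_pos'][2]; print(s['tcp_pos'])
save(rect(i,p,s['tcp_pos'][:2],z-.0124+.034,.03,.0001),'w17r.png')
delta((.5798,.1297,.115),.730)
E
```

```text
t: 23.6
tcp_pos: [0.5805, 0.1287, 0.131]
orientation: [[0.668, -0.0, 0.744], [-0.744, -0.001, 0.668], [0.001, -1.0, -0.001]]
force: [-0.2, -0.2, -1.2]
finger_gap: 0.0414
[0.58074002 0.12874644 0.13139542]
t 23.65 tcp [0.5807 0.1287 0.1314] yaw 0.7314 F [ 0.8 -1.4 -1.8] gap 0.0415 q6 0.97
 shift cm [-0.14  1.64 -0.01] turn [0.0003 0.0014 0.0013]
```

View pics/w17r.png

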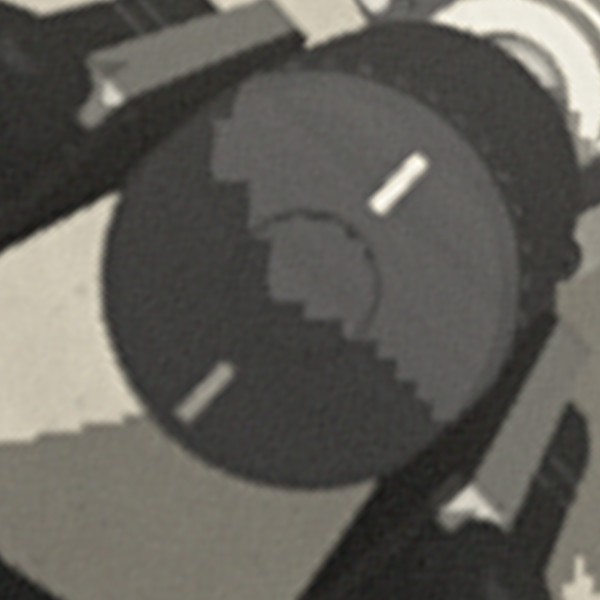

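Marks read 0.822 against the pin's 0.828, so they are aligned. Lowering step by step.

```bash
python3 -m creep '[[[-0.12,0.5,0,0,0,0.001,3],[-0.12,1.0,0,0,0,0.001,3],[-0.12,1.5,0,0,0,0.001,3],[-0.12,1.8,0,0,0,0.001,3],[-0.12,1.8,0,0,0,0.001,3]]]'
python3 - <<'E'
from h import *
delta((.5798,.1297,.105),.730)
print(env.read_state()['wrist_torque'])
E
```

```text
t: 24.15
tcp_pos: [0.5803, 0.1297, 0.114]
orientation: [[0.667, 0.001, 0.745], [-0.745, -0.0, 0.667], [0.001, -1.0, 0.001]]
force: [-0.3, 0.7, -0.8]
finger_gap: 0.0419
t 24.15 tcp [0.5803 0.1297 0.114 ] yaw 0.73 F [-0.3  0.7 -0.8] gap 0.0419 q6 0.97
 shift cm [-0.04  0.9  -0.04] turn [-0.0006 -0.      0.0009]
[0.00063758 0.01102329 0.05760074]
```

```bash
python3 -m creep '[[[-0.02,0.2,-0.03,0,0,0.001,3],[-0.02,0.4,-0.03,0,0,0.001,3],[-0.02,0.6,-0.03,0,0,0.001,3],[-0.02,0.8,-0.03,0,0,0.001,3],[-0.02,0.8,-0.03,0,0,0.001,3]]]'
python3 - <<'E'
from h import *
delta((.5798,.1297,.0954),.730)
print(env.read_state()['wrist_torque'])
E
```

```text
t: 24.65
tcp_pos: [0.5803, 0.1297, 0.1065]
orientation: [[0.667, 0.001, 0.745], [-0.745, 0.001, 0.667], [0.0, -1.0, 0.001]]
force: [0.2, -0.0, -1.2]
finger_gap: 0.0414
t 24.65 tcp [0.5803 0.1297 0.1065] yaw 0.7299 F [ 0.2 -0.  -1.2] gap 0.0414 q6 0.97
 shift cm [-0.04  1.11 -0.04] turn [-0.0012 -0.0001  0.0003]
[0.00056187 0.01494777 0.03380397]
```

```bash
python3 -m creep '[[[0,0.2,0,-0.001,0,0,3],[0,0.4,0,-0.001,0,0,3],[0,0.6,0,-0.001,0,0,3],[0,0.8,0,-0.001,0,0,3],[0,0.8,0,-0.001,0,0,3]]]'
python3 - <<'E'
from h import *
delta((.5798,.1297,.0954),.730)
print(env.read_state()['wrist_torque'])
E
```

```text
t: 25.15
tcp_pos: [0.5803, 0.1297, 0.0984]
orientation: [[0.667, 0.0, 0.745], [-0.745, -0.0, 0.667], [0.0, -1.0, 0.0]]
force: [0.1, 0.5, -0.6]
finger_gap: 0.0419
t 25.15 tcp [0.5803 0.1297 0.0984] yaw 0.7299 F [ 0.1  0.5 -0.6] gap 0.0419 q6 0.97
 shift cm [-0.03  0.3  -0.04] turn [-0.0002 -0.0001  0.0002]
[-0.01847535  0.01715967  0.02694407]
```

```bash
python3 -m creep '[[[0,0.15,0,0,0,0,3],[0,0.3,0,0,0,0,3],[0,0.4,0,0,0,0,3],[0,0.45,0,0,0,0,3],[0,0.45,0,0,0,0,3]]]'
python3 - <<'E'
from h import *
delta((.5798,.1297,.0904),.730)
print(env.read_state()['wrist_torque'])
E
```

```text
t: 25.65
tcp_pos: [0.5805, 0.1297, 0.0943]
orientation: [[0.667, 0.001, 0.745], [-0.745, -0.0, 0.667], [0.001, -1.0, 0.001]]
force: [-0.4, 0.5, -0.9]
finger_gap: 0.0417
t 25.65 tcp [0.5805 0.1297 0.0943] yaw 0.7299 F [-0.4  0.5 -0.9] gap 0.0417 q6 0.97
 shift cm [-0.05  0.39 -0.06] turn [-0.0006 -0.0001  0.0006]
[ 0.04084823 -0.02223232 -0.0105776 ]
```

Past the pin stop (0.0954) with no load. Continuing to where the pressure ring meets the spacer.

```bash
python3 -m creep '[[[0,0.15,0,0,0,0,3],[0,0.3,0,0,0,0,3],[0,0.4,0,0,0,0,3],[0,0.4,0,0,0,0,3]]]'
python3 - <<'E'
from h import *
delta((.5798,.1297,.0834),.730)
E
python3 -m creep '[[[0,0.15,0,0,0,0,3],[0,0.3,0,0,0,0,3],[0,0.4,0,0,0,0,3],[0,0.4,0,0,0,0,3]]]'
python3 - <<'E'
from h import *
delta((.5798,.1297,.0834),.730)
print(env.read_state()['wrist_torque'])
E
```

```text
t: 26.05
tcp_pos: [0.5808, 0.1298, 0.0907]
orientation: [[0.667, 0.001, 0.745], [-0.745, 0.0, 0.667], [0.001, -1.0, 0.001]]
force: [-0.2, 0.1, 1.6]
finger_gap: 0.0414
t 26.05 tcp [0.5808 0.1298 0.0907] yaw 0.7299 F [-0.2  0.1  1.6] gap 0.0414 q6 0.97
 shift cm [-0.06  0.73 -0.08] turn [-0.0012 -0.0001  0.0009]
t: 26.45
tcp_pos: [0.581, 0.1298, 0.0874]
orientation: [[0.667, 0.002, 0.745], [-0.745, 0.0, 0.667], [0.001, -1.0, 0.002]]
force: [-2.7, -0.6, 9.0]
finger_gap: 0.0417
t 26.45 tcp [0.581  0.1298 0.0874] yaw 0.7299 F [-2.7 -0.6  9. ] gap 0.0417 q6 0.97
 shift cm [-0.07  0.39 -0.1 ] turn [-0.0016 -0.0001  0.0011]
[-0.04169732  0.62005739  0.02644569]
```

```bash
python3 -m creep '[[[-0.04,0.15,-0.08,-0.0015,0,0.001,3],[-0.04,0.3,-0.08,-0.0015,0,0.001,3],[-0.04,0.45,-0.08,-0.0015,0,0.001,3],[-0.04,0.45,-0.08,-0.0015,0,0.001,3]]]'
python3 - <<'E'
from h import *
delta((.5798,.1297,.0834),.730)
print(env.read_state()['wrist_torque'])
E
```

```text
t: 26.85
tcp_pos: [0.581, 0.1298, 0.0841]
orientation: [[0.667, 0.002, 0.745], [-0.745, 0.0, 0.667], [0.001, -1.0, 0.002]]
force: [-4.3, 0.5, 15.5]
finger_gap: 0.0414
t 26.85 tcp [0.581  0.1298 0.0841] yaw 0.73 F [-4.3  0.5 15.5] gap 0.0414 q6 0.97
 shift cm [-0.07  0.07 -0.1 ] turn [-0.0018 -0.      0.0011]
[-4.64450474e-04  8.74857995e-01  2.14372893e-02]
```

15.5 N at 6.3 mm of spring travel. Turning clockwise, first most of the way.

```bash
python3 -m creep '[[[-0.04,0.05,-0.06,-0.0018,0.1,0.001,3],[-0.04,0.05,-0.06,-0.0018,0.25,0.001,3],[-0.04,0.05,-0.06,-0.0018,0.4,0.001,3],[-0.04,0.05,-0.06,-0.0018,0.4,0.001,3]]]'
python3 - <<'E'
from h import *
delta((.5798,.1297,.0834),-.49)
print(env.read_state()['wrist_torque'])
E
```

```text
t: 27.25
tcp_pos: [0.5813, 0.1297, 0.0844]
orientation: [[0.319, 0.002, 0.948], [-0.948, 0.0, 0.319], [0.0, -1.0, 0.002]]
force: [-1.9, -0.3, 13.6]
finger_gap: 0.0415
t 27.25 tcp [0.5813 0.1297 0.0844] yaw 0.3243 F [-1.9 -0.3 13.6] gap 0.0415 q6 1.38
 shift cm [-0.05  0.1  -0.14] turn [-2.400e-03  8.143e-01 -6.000e-04]
[-0.02117001  0.15749783 -0.11015726]
```

```bash
python3 -m creep '[[[-0.02,0.05,-0.05,-0.002,0.15,0,3],[-0.02,0.05,-0.05,-0.002,0.3,0,3],[-0.02,0.05,-0.05,-0.002,0.45,0,3],[-0.02,0.05,-0.05,-0.002,0.6,0,3],[-0.02,0.05,-0.05,-0.002,0.68,0,3],[-0.02,0.05,-0.05,-0.002,0.68,0,3]]]'
python3 - <<'E'
from h import *
delta((.5798,.1297,.0834),-.49)
print(env.read_state()['wrist_torque'])
E
```

```text
t: 27.85
tcp_pos: [0.5812, 0.1296, 0.0842]
orientation: [[-0.346, 0.001, 0.938], [-0.938, 0.0, -0.346], [-0.001, -1.0, 0.001]]
force: [-0.5, -0.9, 15.0]
finger_gap: 0.0416
t 27.85 tcp [0.5812 0.1296 0.0842] yaw -0.3531 F [-0.5 -0.9 15. ] gap 0.0416 q6 2.06
 shift cm [ 0.04  0.08 -0.14] turn [-0.0011  0.1369 -0.0008]
[-0.10691757  0.04819344  0.01186962]
```

```bash
python3 -m creep '[[[0,0,0,-0.001,0.05,0,3],[0,0,0,-0.001,0.1,0,3],[0,0,0,-0.001,0.14,0,3],[0,0,0,-0.001,0.14,0,3]]]'
python3 - <<'E'
from h import *
i=env.camera_info('wrist');p,d=env.capture('wrist'); np.savez('w18.npz',p=p,d=d,T=i['world_from_camera'])
s=env.read_state(); z=s['tcp_pos'][2]; print(s['tcp_pos'],s['wrist_torque'])
save(rect(i,p,s['tcp_pos'][:2],z-.0124+.034,.03,.0001),'w18r.png')
delta((.5798,.1297,.0904),-.54)
E
```

```text
t: 28.25
tcp_pos: [0.5811, 0.1296, 0.0841]
orientation: [[-0.472, 0.0, 0.882], [-0.882, 0.001, -0.472], [-0.001, -1.0, -0.0]]
force: [0.2, -1.2, 14.5]
finger_gap: 0.0416
[0.5811319  0.12956975 0.08413335] [-0.2133602   0.13343365  0.02235889]
t 28.3 tcp [0.5811 0.1296 0.0841] yaw -0.4904 F [-0.5 -0.5 15. ] gap 0.0417 q6 2.19
 shift cm [ 0.05 -0.63 -0.12] turn [ 0.0001  0.0496 -0.0006]
```

View pics/w18r.png

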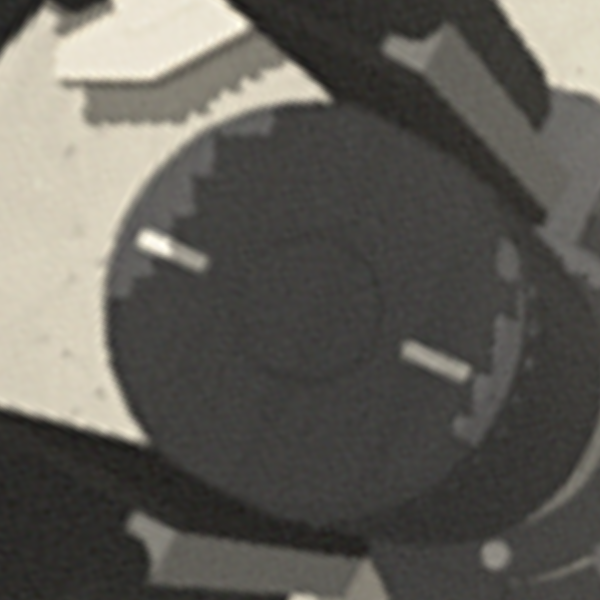

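```bash
python3 -m creep '[[[0,0,0,0,0.03,0,3],[0,0,0,0,0.05,0,3],[0,0,0,0,0.05,0,3]]]'
python3 - <<'E'
from h import *
s=env.read_state(); print(s['tcp_pos'],s['wrist_torque'])
delta((.5798,.1297,.0904),-.54)
E
```

```text
t: 28.6
tcp_pos: [0.5811, 0.1296, 0.0841]
orientation: [[-0.515, 0.0, 0.857], [-0.857, 0.001, -0.515], [-0.001, -1.0, -0.0]]
force: [-1.3, -0.5, 15.5]
finger_gap: 0.0416
[0.58109568 0.12958834 0.08413671] [-0.12207011  0.15776354  0.12188043]
t 28.6 tcp [0.5811 0.1296 0.0841] yaw -0.5407 F [-1.3 -0.5 15.5] gap 0.0416 q6 2.24
 shift cm [ 0.06 -0.63 -0.12] turn [ 0.0001 -0.0007 -0.0006]
```

The torque rose at the stop. Letting up toward the pocket, where the TCP should be about 0.0874.

```bash
python3 -m creep '[[[0,-0.1,0,0,-0.02,0,3],[0,-0.2,0,0,-0.02,0,3],[0,-0.3,0,0,-0.02,0,3],[0,-0.35,0,0,-0.02,0,3],[0,-0.35,0,0,-0.02,0,3]]]'
python3 - <<'E'
from h import *
s=env.read_state(); print(s['tcp_pos'],s['wrist_torque'])
delta((.5798,.1297,.0904),-.54)
E
```

```text
t: 29.1
tcp_pos: [0.581, 0.1296, 0.0869]
orientation: [[-0.497, -0.0, 0.868], [-0.868, 0.001, -0.497], [-0.001, -1.0, -0.0]]
force: [2.6, -0.0, 9.2]
finger_gap: 0.0417
[0.58096629 0.12960523 0.08689913] [-0.02912294 -0.36095799 -0.10422685]
t 29.1 tcp [0.581  0.1296 0.0869] yaw -0.5203 F [ 2.6 -0.   9.2] gap 0.0417 q6 2.22
 shift cm [ 0.05 -0.35 -0.11] turn [ 0.0005  0.0197 -0.0006]
```

```bash
python3 -m creep '[[[0,-0.05,0,0,0,0,3],[0,-0.1,0,0,0,0,3],[0,-0.1,0,0,0,0,3]]]'
python3 - <<'E'
from h import *
s=env.read_state(); print(s['tcp_pos'],s['wrist_torque'])
delta((.5798,.1297,.0904),-.54)
E
```

```text
t: 29.4
tcp_pos: [0.5809, 0.1296, 0.0877]
orientation: [[-0.497, -0.0, 0.868], [-0.868, 0.001, -0.497], [-0.001, -1.0, -0.001]]
force: [2.7, 0.2, 8.9]
finger_gap: 0.0417
[0.58093659 0.12961834 0.08768355] [ 0.03534307 -0.45915273 -0.06236598]
t 29.4 tcp [0.5809 0.1296 0.0877] yaw -0.5203 F [2.7 0.2 8.9] gap 0.0417 q6 2.22
 shift cm [ 0.05 -0.27 -0.1 ] turn [ 0.0006  0.0197 -0.0006]
```

```bash
python3 -m creep '[[[0,-0.05,0,0,0,0,3],[0,-0.1,0,0,0,0,3],[0,-0.1,0,0,0,0,3]]]'
python3 - <<'E'
from h import *
s=env.read_state(); print(s['tcp_pos'],s['wrist_torque'])
delta((.5798,.1297,.0904),-.54)
E
```

```text
t: 29.7
tcp_pos: [0.5809, 0.1296, 0.0885]
orientation: [[-0.497, -0.0, 0.868], [-0.868, 0.001, -0.497], [-0.001, -1.0, -0.001]]
force: [2.5, -0.3, 7.3]
finger_gap: 0.0417
[0.5808772  0.1296491  0.08846125] [ 0.10395816 -0.58435992 -0.00737714]
t 29.7 tcp [0.5809 0.1296 0.0885] yaw -0.5202 F [ 2.5 -0.3  7.3] gap 0.0417 q6 2.22
 shift cm [ 0.05 -0.19 -0.1 ] turn [ 0.0007  0.0198 -0.0005]
```

```bash
python3 -m creep '[[[0,-0.05,0,0,0,0,3],[0,-0.1,0,0,0,0,3],[0,-0.1,0,0,0,0,3]]]'
python3 - <<'E'
from h import *
s=env.read_state(); print(s['tcp_pos'],s['wrist_torque'])
delta((.5798,.1297,.0904),-.54)
E
```

```text
t: 30.0
tcp_pos: [0.5808, 0.1297, 0.0892]
orientation: [[-0.497, -0.001, 0.868], [-0.868, 0.001, -0.497], [-0.0, -1.0, -0.001]]
force: [4.1, 0.6, 5.9]
finger_gap: 0.0415
[0.58075635 0.12967682 0.08922906] [ 0.1004794  -0.65570849 -0.00668029]
t 30.0 tcp [0.5808 0.1297 0.0892] yaw -0.5202 F [4.1 0.6 5.9] gap 0.0415 q6 2.22
 shift cm [ 0.05 -0.12 -0.08] turn [ 0.001   0.0198 -0.0004]
```

```bash
python3 -m creep '[[[0,-0.05,0,0,0,0,3],[0,-0.1,0,0,0,0,3],[0,-0.1,0,0,0,0,3]]]'
python3 - <<'E'
from h import *
s=env.read_state(); print(s['tcp_pos'],s['wrist_torque'])
delta((.5798,.1297,.0904),-.54)
E
```

```text
t: 30.3
tcp_pos: [0.5796, 0.1295, 0.0893]
orientation: [[-0.497, -0.003, 0.868], [-0.868, 0.0, -0.497], [0.001, -1.0, -0.003]]
force: [4.8, 0.9, 5.4]
finger_gap: 0.0415
[0.57958844 0.12950426 0.08929194] [ 0.09491298 -0.86365468  0.01235307]
t 30.3 tcp [0.5796 0.1295 0.0893] yaw -0.5202 F [4.8 0.9 5.4] gap 0.0415 q6 2.22
 shift cm [-0.03 -0.11  0.01] turn [0.0031 0.0198 0.0013]
```

The rise has stopped at TCP z 0.0893, so the cap seems caught in the pocket. Releasing gently and measuring.

```bash
python3 -m creep '[[[0,0,0,0,0,0,5],[0,0,0,0,0,0,6],[0,0,0,0,0,0,6],[0,0,0,0,0,0,6.5]]]'
python3 - <<'E'
from h import *
i=env.camera_info('wrist');p,d=env.capture('wrist'); np.savez('w19.npz',p=p,d=d,T=i['world_from_camera'])
s=env.read_state(); print(s['tcp_pos'],s['force'],s['finger_gap'])
W=cloud(i,d).reshape(-1,3); r=np.hypot(W[:,0]-.580,W[:,1]-.130)
q=W[(r<.020)&(W[:,2]>.09)&(W[:,2]<.13)]; print(len(q),np.percentile(q[:,2],[10,50,90]))
z=np.median(q[:,2])
save(rect(i,p,(.58,.13),z,.03,.0001),'w19r.png')
save(cv2.resize(p[170:330,220:430],None,fx=3.6,fy=3.6,interpolation=cv2.INTER_CUBIC),'w19z.png')
E
```

```text
t: 30.7
tcp_pos: [0.5776, 0.1293, 0.0875]
orientation: [[-0.497, -0.008, 0.868], [-0.868, -0.0, -0.497], [0.004, -1.0, -0.007]]
force: [0.7, -0.5, 0.1]
finger_gap: 0.0648
[0.57788134 0.12933303 0.08775929] [ 0.55928951  0.46849149 -0.30950772] 0.06464415093789021
4636 [0.10814326 0.10903223 0.10978809]
```

View pics/w19r.png

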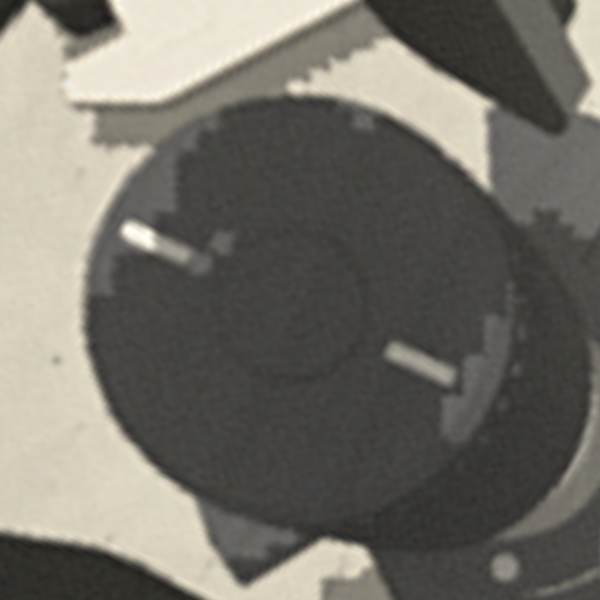

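View pics/w19z.png

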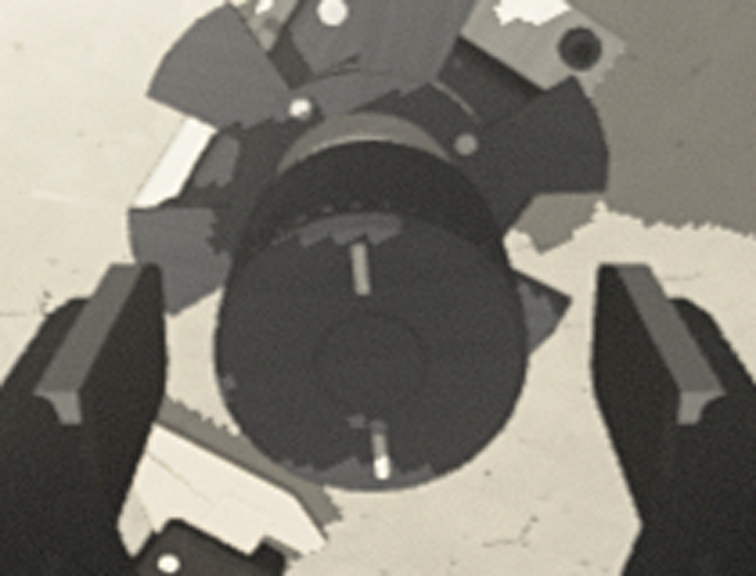

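Cap top at z 0.109 puts its origin about 25 mm above the seat, and the marks are turned 1.265 rad from the pin line. That reads as locked. Backing off for a final check.

```bash
python3 -m creep '[[[0,0,0.1,0,0,0,8.5],[0,-1,0.1,0,0,0,8.5],[0,-5,0.1,0,0,0,8.5],[0,-9,0.1,0,0,0,8.5],[0,-9,-5,0,0,0,8.5],[0,-9,-5,0,0,0,8.5],[0,-9,-5,0,0,0,8.5]]]'
python3 - <<'E'
from h import *
i=env.camera_info('wrist');p,d=env.capture('wrist'); save(p,'w20.png')
s=env.read_state(); print(s['t'],s['tcp_pos'],s['force'])
pt,dt=env.capture('top'); save(pt,'top1.png'); it=env.camera_info('top')
for n,ii,dd in [('wrist',i,d),('top',it,dt)]:
    W=cloud(ii,dd).reshape(-1,3); r=np.hypot(W[:,0]-.580,W[:,1]-.130)
    for nm,rlo,rhi,lo,hi in [('captop',0,.019,.095,.13),('disc',.03,.046,.045,.065),('table',.09,.12,-.02,.01)]:
        q=W[(r>=rlo)&(r<rhi)&(W[:,2]>lo)&(W[:,2]<hi)]; print(n,nm,len(q),np.percentile(q[:,2],[10,50,90]).round(4) if len(q) else '', np.mean(q,0).round(4) if len(q) else '')
a=np.load('top0.npz')['p'][90:310,130:480]; b=pt[90:310,130:480]
save(cv2.resize(np.vstack([a,b]),None,fx=1.36,fy=1.36),'cmp.png')
E
```

```text
t: 31.45
tcp_pos: [0.5351, 0.1548, 0.1794]
orientation: [[-0.496, -0.005, 0.868], [-0.868, 0.0, -0.496], [0.002, -1.0, -0.004]]
force: [0.4, -0.7, 0.5]
finger_gap: 0.0851
31.5 [0.53578693 0.15432312 0.17921468] [ 0.5968672  -0.20691527 -0.40611024]
wrist captop 2014 [0.108 0.109 0.11 ] [0.5803 0.1298 0.109 ]
wrist disc 2062 [0.0509 0.0519 0.0528] [0.5836 0.1285 0.0519]
wrist table 16104 [-0.0015 -0.0006  0.0005] [ 5.941e-01  1.216e-01 -3.000e-04]
top captop 200 [0.1068 0.1089 0.1111] [0.5803 0.1279 0.109 ]
top disc 178 [0.0492 0.0517 0.054 ] [0.5891 0.1124 0.0516]
top table 1819 [-0.003  -0.0007  0.0017] [ 0.5844  0.0759 -0.0006]
```

View pics/w20.png

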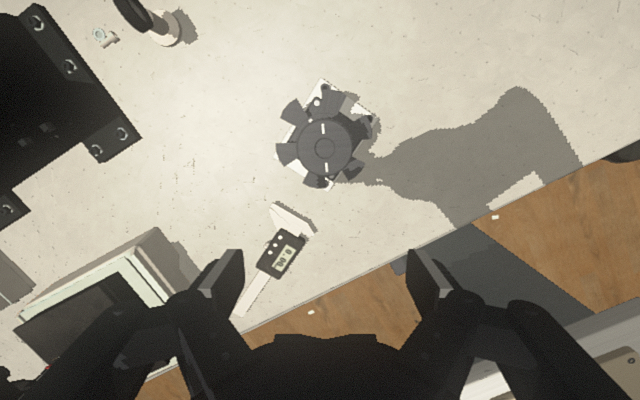

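View pics/cmp.png

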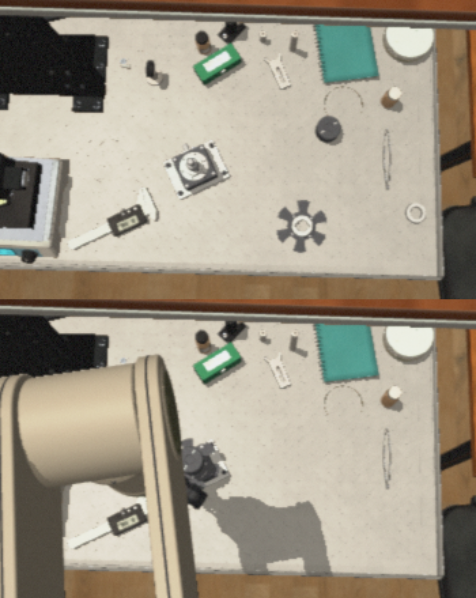

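Cap top minus disc top is 57.1 mm. The locked value is 56.5, unlocked would be 59.5 and on the ledge 54.5, so the cap is locked. The wheel is home, the bystanders in view haven't moved, and nothing is touched. Handing in.

```bash
python3 -c "
from rig import env
print(env.close_job())"
```

```text
the job is handed in; nothing more can be done
None
```

The wheel, spacer ring and locking cap are all fitted on the spindle, and I handed the job in at about 31.5 s of the 72 s allowed. The hand-in gives no verdict, so the checks below are my own.

- **Wheel:** I pre-aligned it to the keys from the wrist camera (key heading about 0.83 rad), so it dropped straight home without turning under pressure. The highest force on the wrist was about 12 N. The disc's top last measured 51.9 mm, against 52.5 mm nominal.
- **Spacer ring:** it went onto the collar at the predicted height. Its top measured 77.2 mm against 78 mm nominal. The cap hides it now, so I could not measure it again at the end.
- **Cap:** I lined its slots up with the pin, pushed it down against about 15.5 N of spring and turned it about 1.27 rad clockwise to its stop. When I let it up it stopped rising, and it stayed put after I opened the gripper. Its origin now measures about 25 to 25.6 mm above the seat, inside the 23.5 to 26.5 mm limits, and it is centred within about 1 mm.

**Disagreements:**
- Two camera views placed the spindle axis about 2 mm apart; I settled that by feeling for side forces.
- The force on the cap stayed at 5 to 6 N as I let it up, and the tool slid sideways about 1 mm at the end of the rise. The cap's height and heading after release both say it is locked.

In the last top view the vial, slide box, clamp fork and tweezers look where they started, and so does the caliper, partly hidden by the arm. I did not check the lens mount separately.

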